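# Set the feed gate of a dough sheeter to a setting block

### The job

Slide the setting block along the sheeter's feed bed under the gate, tab end last, until its shoulders meet the side guides. Then turn the gate's stop screw clockwise with the driver until the gate bar just drags on the block without jamming it, and put the driver back on its post. Last, draw the block back by its tab about a finger's width against the drag and leave it there, lightly nipped under the gate, for me to feel.

Things in the scene. Friction and masses are not known exactly. Their poses are not given: they have to be found in the camera images.
- sheeter: Hand-cranked dough sheeter, fixed, housing 106 mm tall. Origin on the worktop under the gate bar; x from the feed side (robot) to the rollers. Feed bed: top at z=40, x=-110..30, y=+-42 mm, open at -x. Side guides on it: 41 mm apart, 8 mm tall, x=-35..31. Cheeks x=-16..92, y=+-60, 105 mm tall; bridge between them over x=+-12, z=89..101. Crank and driver post at the -y side (post at y=-88).
- feed_gate: Gate under the bridge: a 12 mm round bar across the bed at x=0, on rubber pads. It starts 2 to 4.6 mm above the block's top. Worn pads set the bar up to 1 mm higher or lower each time, so no pose tells when it touches: feel it. Then it yields 1 mm per 20 N (60 N per rad of screw). Right drag: 3 to 18 N on the block; over 25 N spoils it. Origin moves with it; its height means nothing.
- screw_head (a point): Top centre of the stop screw: square stud, 12 mm wide, 11 mm tall, top 4 mm tapered to 7.6 mm, on a 26 mm flange; x, y square to its flats, turning with it. Clockwise from above lowers gate and screw, 20 mm a turn. Friction 0.09 N m throughout, plus 0.003 N m per N on the block; it stays where left. It starts 0.6 to 1.45 rad before touching.
- driver_post (a point): Top centre of the fixed parking post on the sheeter's -y side: a square stud and flange as the screw's head; x, y axes square to the flats.
- setting_block: Aluminium block, 0.18 to 0.35 kg, 100 mm long, 16 mm thick, lies flat. Origin under its middle, x to the nose. Nose part x=-25..45, 38 mm wide, last 8 mm narrowing. Head x=-55..-25, 56 mm wide; its shoulders (at x=-25) meet the guides' front ends, the origin then at x=-10 of the sheeter. Upright tab to hold: 10 mm thick (y), x=-53..-29, top at z=46.
- driver: Box driver, 81 mm tall, 0.14 kg, upright on its post, its x along the sheeter's y. Origin at the centre of the socket's mouth, z up to the handle. Socket 22 mm square outside, 13.6 mm inside, 13 mm deep, square to x, y; fits a stud any of four ways, mouth on the flange, 11 mm below the stud's top. Wooden handle z=35..81, 24 mm thick (y), 36 mm wide (x).
- ramekin_1: Small white ramekin, 61 mm wide, 37 mm tall, bystander by the sink. Origin under its centre.
- kitchen_timer: White wind-up kitchen timer with dark dial, 66 mm wide, 48 mm tall, bystander. Origin under its centre.

How it is judged:
By the outcome, as a careful person would: the job done as asked, in the order asked, and still so for the second after the job is handed in, with the robot touching nothing.
It also fails if it takes over 72 s, if anything falls off the work surface, if the arm or the gripper's body presses on something with over 40 N, if the wrist force passes 120 N, or if a joint passes its speed limit or range.

### The arm

A 6-joint arm with a two-finger parallel gripper is mounted at the origin on a cart in front of the work surface, level with it; the furniture and walls round the work are solid. World frame = base frame: x ahead of the robot, y to its left, z up, the work surface at z = 0. Lengths are in m, angles in rad, forces in N, time in s.
With the tool pointing down it reaches from about 0.35 to 0.775 m from the base axis. Payload 7.3 kg.
Tool frame: the origin (TCP) lies midway between the tips of the shut fingers; the grasp point (between the pads) lies 19 mm behind it; x points along the fingers, z is the direction in which the jaws open and shut, and the axes are right-handed (so a half turn about x gives the same grasp; the last joint's range is limited). The gripper opens to 92 mm and grips with 3 to 60 N. Pads are 19 mm wide; open, the fingers measure 130 mm over their backs; the gripper's body (75 mm by 190 mm) begins 47 mm behind the grasp point.
Start: joints at [-1.424, 0.342, 1.524, -0, 1.275, -0.146], TCP at [0.152, -0.503, 0.227] pointing down, gripper open.
Joint ranges: [-2.53, 2.53], [-0.77, 2.02], [0.04, 2.7], [-1, 4.14], [0.28, 2.66], [-3.11, 3.11]. Speed limits (rad/s): [2.57, 2.57, 3.14, 3.14, 3.14, 3.14].

### API

Orientations are given as [roll, pitch, yaw] about the fixed x, y, z axes, in that order (R = Rz(yaw) Ry(pitch) Rx(roll)).
In Python, from cell import observe, cams, robot gives the robot as it stands.
- The arm moves only by the tool jog_arm, never from a script. Its argument "plan" is one flat list of numbers, 7 for each row, row after row: the turn, a rotation vector about the tool's x, y, z in degrees, then the shift along the tool's x, y, z in cm, then the opening, from -1 (shut) to 1 (fully open). In form: [ax, ay, az, x, y, z, jaw, ax, ay, az, x, y, z, jaw, ...]. A call has 1 to 10 rows; each row is the pose to reach, as a shift and turn from the pose commanded when the call began, along the tool's axes at that moment; what a row does not reach only later rows make up. A row lasts 1/10 s, in which the tool goes at most 50 mm and 8.59 degrees, less where a joint would pass 70% of its speed; a pose out of reach is approached as far as the arm can. A call with a gripper value outside its range is refused whole. The fingers move at their own pace and stop on an object; "newtons" is the grip in N (left out, the last holds). Time passes only in rows, so rows that repeat a pose let the fingers close. It gives the time, the measured TCP pose, the force and the opening at its end, in the units of the state.
- observe(): the state, without advancing time (a new reading comes with each control period).
- cams.read_camera(name): name is "scene" or "top" or "wrist"; returns a dict with "image" (384x512x3 uint8, red, green, blue), "fov_y" (degrees; the focal length in pixels is half the picture's height over the tangent of half this angle, whatever the lens; pixels are square), "cx", "cy" (the principal point, pixels), "k1" (the pictures are not rectified: a ray, as slopes to the right and down, at radius r is drawn at 1 + k1 r^2 times it, then the intrinsics apply), "T" (4x4, takes a point from camera to world coordinates). Camera axes: x right, y down, z forward; pixel columns grow to the right and rows downward; lengths in m; the calibration is good to about 2 mm. A picture is of the moment at which its call begins. There is no depth.
- robot.hand_in(): hands the job in, once; it reports no verdict.
The state is a dict: "time": time; "qpos": joint angles; "qvel": joint speeds; "joint_efforts": joint torques, N m; "tool_pos": TCP position; "tool_rot": TCP orientation; "contact_force": force on the tool from outside, world axes, zero at the start; "torque": the same for the moment, N m; "opening": finger opening in m.
Only numpy, scipy, OpenCV 4.12 (cv2) and the standard library are available. Lean on these libraries where they do the work, as an engineer would, in place of code of your own. Each camera call takes 0.05 s, during which the arm holds its last target.

## Working session

There is one attempt and no reset: what is moved stays moved. The work goes in short steps, Python scripts to look and compute and a tool call to move; the robot and the scene stay as the last step left them, time stands still between calls to the robot, and variables do not carry over. Pictures are saved under pics/ and viewed, and the job is handed in when it is done.

Besides the shell and the picture viewer there is one more tool, called after "Request:" as name(argument=value, ...) on one line, values as JSON. jog_arm: Moves the arm, as the interface text tells. Its arguments: {"type":"object","properties":{"plan":{"type":"array"},"newtons":{"type":"number"}},"required":["plan"]}

```bash
ls; mkdir -p pics; python3 - <<'E'
from cell import observe,cams,robot
import cv2
print(observe())
for n in ["scene","top","wrist"]:
    c=cams.read_camera(n); cv2.imwrite(f"pics/a_{n}.png",c["image"][:,:,::-1]); print(n,c["fov_y"],c["cx"],c["cy"],c["k1"]);print(c["T"].round(4).tolist())
E
```

```text
pics
{'time': 0.0, 'qpos': array([-1.42400691e+00,  3.42712770e-01,  1.52502321e+00, -1.38585233e-05,
        1.27539575e+00, -1.46023725e-01]), 'qvel': array([ 0.00191677, -0.00130846, -0.00115209,  0.00026849, -0.00222004,
        0.00013945]), 'joint_efforts': array([ 3.30888261e-04, -4.31238985e+01, -2.44222730e+01,  7.16609904e-02,
        5.56980050e-02, -1.21468361e-04]), 'tool_pos': array([ 0.15148421, -0.50224197,  0.22604797]), 'tool_rot': array([3.00417909, 1.56925719, 1.72619995]), 'contact_force': array([ 0.88038491, -0.72273879,  0.07652631]), 'torque': array([0.00754224, 0.00230758, 0.01942428]), 'opening': 0.09181370572578695}
scene 51.967192872507695 258.81376532990174 193.91119231973332 -0.10900488144788965
[[0.8186, -0.2885, 0.4966, -0.0279], [-0.5743, -0.4217, 0.7017, -0.9201], [0.007, -0.8596, -0.5109, 0.726], [0.0, 0.0, 0.0, 1.0]]
top 56.29610949530512 252.17132131391665 196.66822688812775 -0.017744573253680788
[[-0.0062, -0.9886, 0.1505, 0.4296], [-0.9999, 0.0047, -0.0104, -0.032], [0.0095, -0.1506, -0.9886, 1.0312], [0.0, 0.0, 0.0, 1.0]]
wrist 63.25706522517738 255.0951892919266 192.33369480852085 -0.0307026197148472
[[0.2886, -0.9162, -0.278, 0.2265], [-0.9575, -0.2763, -0.0833, -0.4802], [-0.0005, 0.2902, -0.957, 0.3839], [0.0, 0.0, 0.0, 1.0]]
```

View pics/a_scene.png

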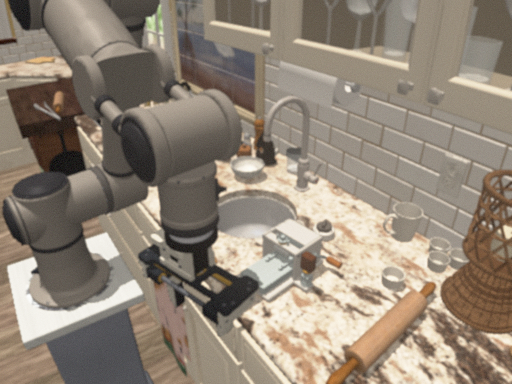

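View pics/a_top.png

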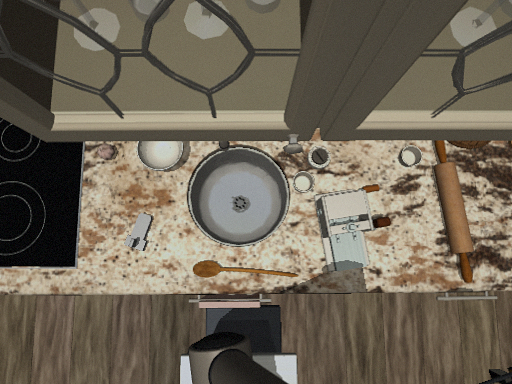

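View pics/a_wrist.png

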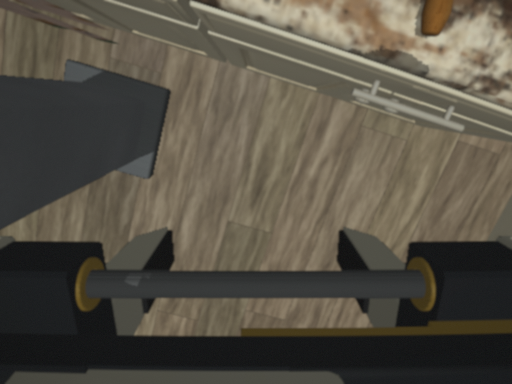

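The block is at top (140,232), left of the sink. The sheeter is at top (345,228), with the driver (brown) at (380,222). The next step is helpers and enlarged crops.

```bash
cat > h.py <<'E'
from cell import observe,cams,robot
import cv2, numpy as np
from scipy.spatial.transform import Rotation as R
def cam(n,save=None):
    c=cams.read_camera(n)
    f=192/np.tan(np.radians(c["fov_y"]/2)); c["f"]=f
    if save: cv2.imwrite(save,c["image"][:,:,::-1])
    return c
def ray(c,u,v):
    d=np.array([(u-c["cx"])/c["f"],(v-c["cy"])/c["f"]]); s=d.copy()
    for _ in range(30): s=d/(1+c["k1"]*(s@s))
    D=c["T"][:3,:3]@np.array([s[0],s[1],1]); return c["T"][:3,3],D
def onz(c,u,v,z):
    o,D=ray(c,u,v); return o+D*(z-o[2])/D[2]
def proj(c,p):
    q=np.linalg.inv(c["T"])@np.append(p,1); s=q[:2]/q[2]; s=s*(1+c["k1"]*(s@s))
    return c["f"]*s+[c["cx"],c["cy"]]
def tool():
    o=observe(); return o,R.from_euler('xyz',o["tool_rot"]).as_matrix()
def crop(c,x0,y0,x1,y1,k,name):
    im=cv2.resize(c["image"][y0:y1,x0:x1],None,fx=k,fy=k,interpolation=cv2.INTER_CUBIC); cv2.imwrite(name,im[:,:,::-1])
def togo(pos,Rt):
    """shift (cm, tool axes) and rotvec(deg) from measured pose"""
    o,Rm=tool()
    print("t",round(o["time"],2),"pos",o["tool_pos"].round(4),"F",o["contact_force"].round(1),"op",round(o["opening"],4))
    print("shift cm",(Rm.T@(np.array(pos)-o["tool_pos"])*100).round(2),"turn deg",np.degrees(R.from_matrix(Rm.T@Rt).as_rotvec()).round(2))
def down(yaw):
    """tool x down, tool z (jaw) horizontal at angle yaw"""
    z=np.array([np.cos(yaw),np.sin(yaw),0]); x=np.array([0,0,-1.]); return np.column_stack([x,np.cross(z,x),z])
E
python3 - <<'E'
from h import *
c=cam("top"); crop(c,115,195,165,265,10,"pics/b1.png"); crop(c,300,175,400,280,7,"pics/b2.png")
for p in [(140,232),(345,228),(380,222)]: print(p,onz(c,*p,0.03).round(3))
c=cam("scene"); crop(c,210,200,350,330,5,"pics/b3.png")
o,Rm=tool(); print(Rm.round(3))
E
```

```text
(140, 232) [0.484 0.27  0.03 ]
(345, 228) [ 0.492 -0.301  0.03 ]
(380, 222) [ 0.508 -0.401  0.03 ]
[[-0.     0.957  0.289]
 [ 0.001  0.289 -0.957]
 [-1.     0.    -0.001]]
```

View pics/b1.png

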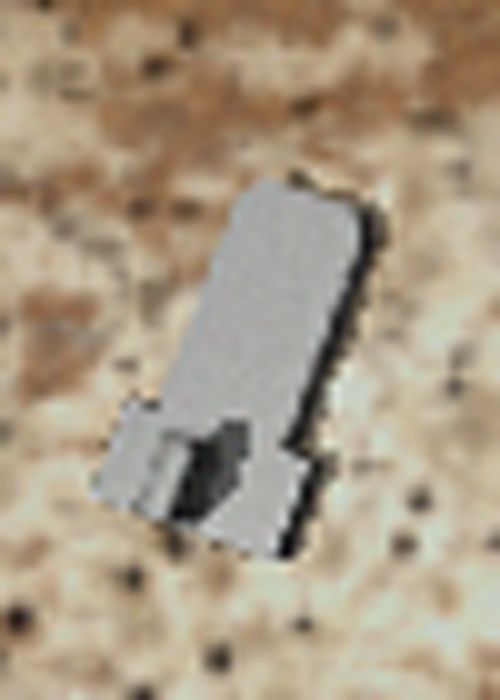

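View pics/b2.png

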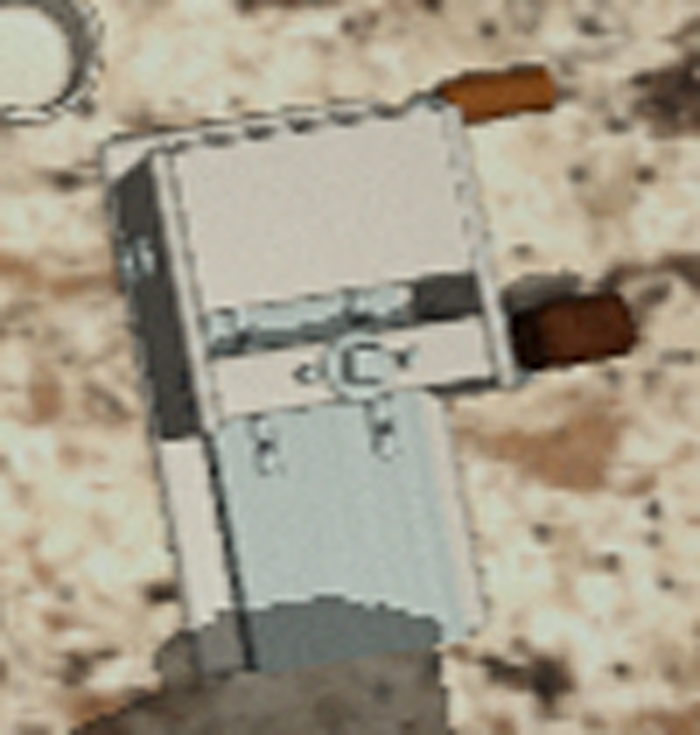

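View pics/b3.png

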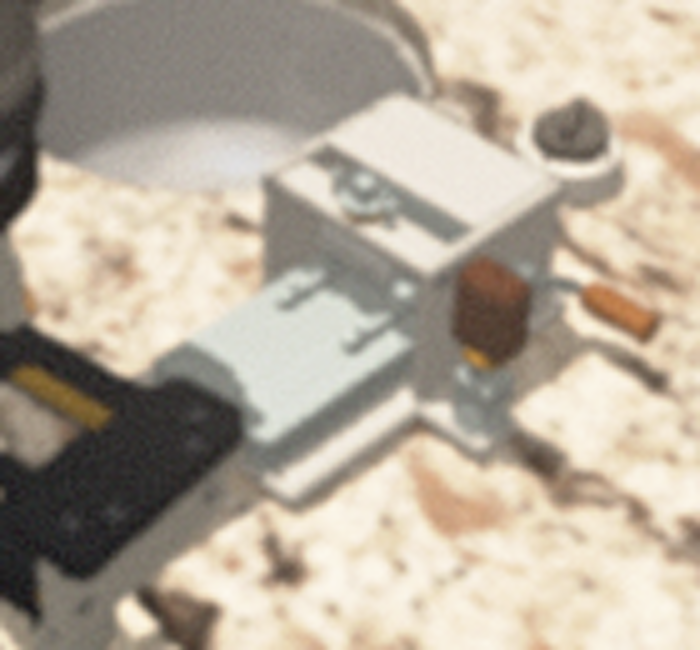

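Estimates: sheeter yaw is about +9.5° and block yaw about −19°. I'll move over the sheeter for a close view.

Request:
jog_arm(plan=[0, 0, 0, -6, 2, 0, 1, 3, 0, 0, -10.4, 6, -1, 1, 7, 0, 0, -10.4, 11, -2, 1, 7, 0, 0, -10.4, 16, -3, 1, 7, 0, 0, -10.4, 21, -4, 1, 7, 0, 0, -10.4, 26, -5, 1, 7, 0, 0, -10.4, 31, -6, 1, 7, 0, 0, -10.4, 36, -7, 1, 7, 0, 0, -10.4, 38.7, -7.3, 1, 7, 0, 0, -10.4, 38.7, -7.3, 1])

```text
time: 1.25
tool_pos: [0.5053, -0.3174, 0.3295]
tool_rot: [2.681, 1.569, 1.287]
contact_force: [-0.5, -0.3, -0.4]
opening: 0.0918
```

```bash
python3 - <<'E'
from h import *
o,Rm=tool(); print(o["time"],o["tool_pos"],o["qpos"].round(3),o["contact_force"].round(2),o["torque"].round(3)); print(Rm.round(3))
c=cam("wrist"); crop(c,0,0,512,384,1.56,"pics/c1.png")
E
```

```text
1.25 [ 0.50532318 -0.31744905  0.32950891] [-0.69   0.43   1.111  0.002  1.601  0.704] [-0.48 -0.27 -0.35] [-0.018  0.098  0.026]
[[ 0.001  0.984  0.176]
 [ 0.002  0.176 -0.984]
 [-1.     0.001 -0.002]]
```

View pics/c1.png

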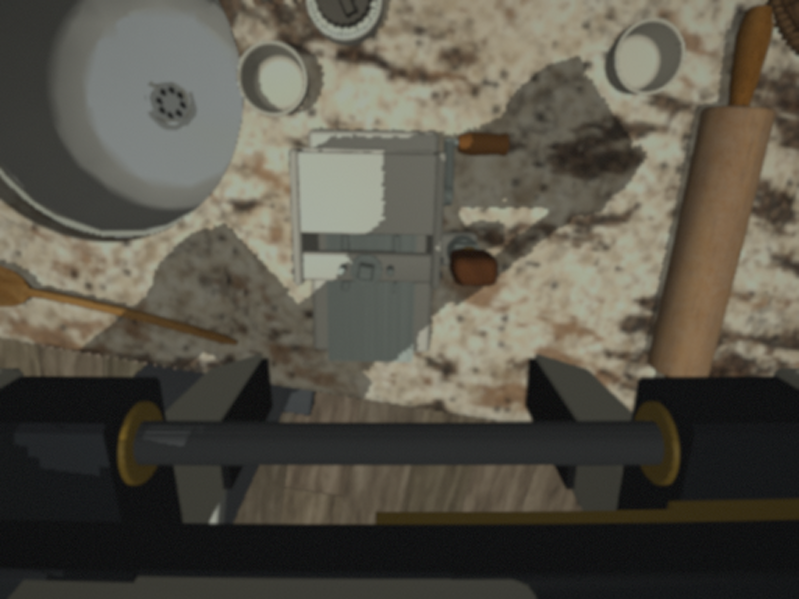

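The wrist view shows the whole sheeter: cheek tops at about (300..440, 150..280), the screw at (366,270) and the driver at (473,268), all in enlarged pixels. I'll zoom in.

```bash
python3 - <<'E'
from h import *
c=cam("wrist"); np.save("pics/cw1.npy",c,allow_pickle=True)
crop(c,175,75,325,235,5,"pics/c2.png")
E
```

```text
(no output)
```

View pics/c2.png

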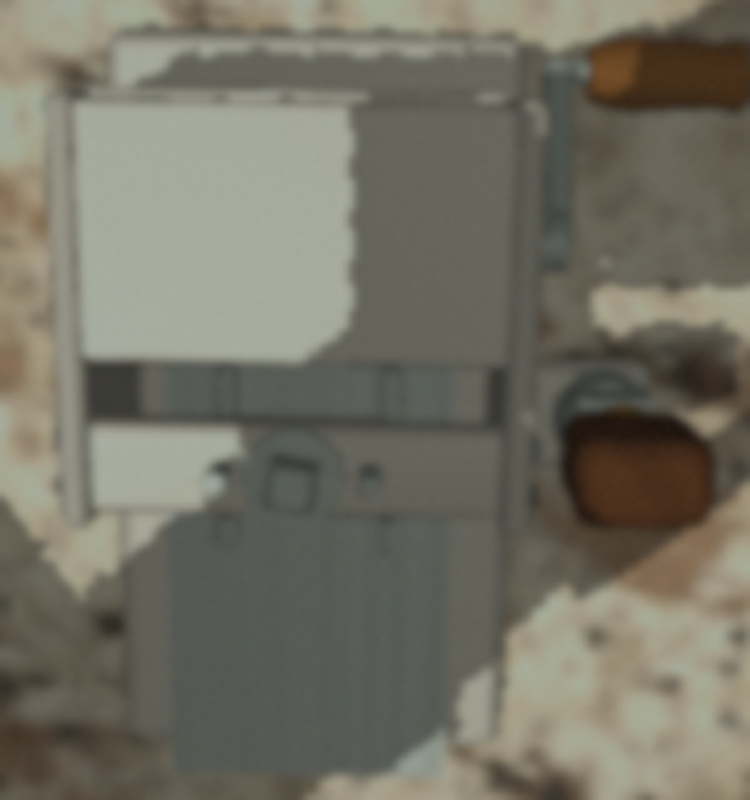

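```bash
python3 - <<'E'
from h import *
c=np.load("pics/cw1.npy",allow_pickle=True).item()
P=lambda u,v,z:onz(c,u/5+175,v/5+75,z)[:2]
fl,fr,bl,br=P(65,522,.105),P(526,524,.105),P(48,97,.105),P(545,103,.105)
print("front w",np.linalg.norm(fl-fr),"back w",np.linalg.norm(bl-br),"len",np.linalg.norm(fl-bl),np.linalg.norm(fr-br))
print("yaw from front",np.degrees(np.arctan2(*(fl-fr)[::-1]))-90,"back",np.degrees(np.arctan2(*(bl-br)[::-1]))-90)
for a,b in((fl,bl),(fr,br)): print("yaw side",np.degrees(np.arctan2(*(b-a)[::-1])))
e1,e2=P(173,772,.04),P(442,772,.04); print("bed w",np.linalg.norm(e1-e2),"yaw",np.degrees(np.arctan2(*(e1-e2)[::-1]))-90)
yaw=np.radians(9.8)
X=np.array([np.cos(yaw),np.sin(yaw)]);Y=np.array([-X[1],X[0]])
ce=(fl+fr)/2+16*X/1000; cb=(bl+br)/2-.092*X; cbed=(e1+e2)/2+.11*X
print("origin",ce,cb,cbed)
s=P(292,485,.112); print("screw top@112",s)
b=P(95,428,.101),P(500,430,.101),P(90,512,.101),P(500,515,.101)
print("bridge mid",np.mean(b,0))
hd=[P(570,440,.13),P(712,445,.13),P(712,525,.13),P(580,525,.13)]
print("driver", np.mean(hd,0), [np.linalg.norm(hd[i]-hd[i-1]) for i in range(4)])
E
```

```text
front w 0.11688041899835608 back w 0.11681819778892964 len 0.10318689075765455 0.10222254797695587
yaw from front 9.771732854592784 back 9.299224220482557
yaw side 8.797911315453966
yaw side 8.825830420318326
bed w 0.08381722837075688 yaw 10.068076071692943
origin [ 0.49351741 -0.29423895] [ 0.48858583 -0.2968883 ] [ 0.49022567 -0.29281768]
screw top@112 [ 0.48904727 -0.29481745]
bridge mid [ 0.49001391 -0.29497766]
driver [ 0.50807011 -0.37670374] [np.float64(0.020687502746328443), np.float64(0.03324933338843862), np.float64(0.019329520959428397), np.float64(0.03132827167676372)]
```

Request:
jog_arm(plan=[3, 0, 0, 0, 1, -5, 1, 6, 0, 0, 0, 1.5, -10, 1, 9, 0, 0, 0, 2, -15, 1, 12, 0, 0, 0, 3, -20, 1, 15, 0, 0, 0, 4, -25, 1, 18, 0, 0, 0, 5, -30, 1, 21, 0, 0, 2, 6, -35, 1, 24, 0, 0, 4, 6.5, -40, 1, 27, 0, 0, 6, 7, -45, 1, 29, 0, 0, 8, 7.5, -50, 1])

```text
time: 2.35
tool_pos: [0.4909, 0.1649, 0.2583]
tool_rot: [1.482, 1.57, -0.429]
contact_force: [0.6, 0.3, 0.2]
opening: 0.0915
```

```bash
python3 - <<'E'
from h import *
togo([.48,.27,.22],down(np.radians(-109)))
c=cam("top"); 
P=lambda u,v:onz(c,u/10+115,v/10+195,.016)[:2]
tl,tr=P(95,488),P(280,555); print(np.linalg.norm(tl-tr)); n=P(305,190)
print("tail mid",(tl+tr)/2,"nose",n, np.linalg.norm(n-(tl+tr)/2),np.degrees(np.arctan2(*(n-(tl+tr)/2)[::-1])))
E
```

```text
t 2.35 pos [0.4909 0.1649 0.2583] F [0.6 0.3 0.2] op 0.0915
shift cm [ 3.82 -4.53 -9.54] turn deg [-0.47  0.01 -0.06]
0.055868473730390965
tail mid [0.44283276 0.2898016 ] nose [0.53588247 0.26034544] 0.0976007847246156 -17.565892401805442
```

Request:
jog_arm(plan=[0, 0, 0, 2, -2, -4.5, 1, 0, 0, 0, 4, -4, -8, 1, 0, 0, 0, 5.5, -5.3, -10.4, 1, 0, 0, 0, 5.8, -5.3, -10.4, 1])

```text
time: 2.8
tool_pos: [0.4741, 0.2813, 0.1987]
tool_rot: [-0.964, 1.567, -2.868]
contact_force: [0.1, -0.3, -0.0]
opening: 0.092
```

```bash
python3 - <<'E'
from h import *
togo([.456,.286,.10],down(np.radians(-108)))
c=cam("wrist"); np.save("pics/cw2.npy",c,allow_pickle=True)
print(proj(c,[.456,.286,.046]))
crop(c,0,0,512,384,1.56,"pics/d1.png")
E
```

```text
t 2.8 pos [0.4741 0.2813 0.1987] F [ 0.1 -0.3 -0. ] op 0.092
shift cm [ 9.88 -1.84  0.13] turn deg [-1.11  0.11  0.16]
[255.60365061 194.7949866 ]
```

View pics/d1.png

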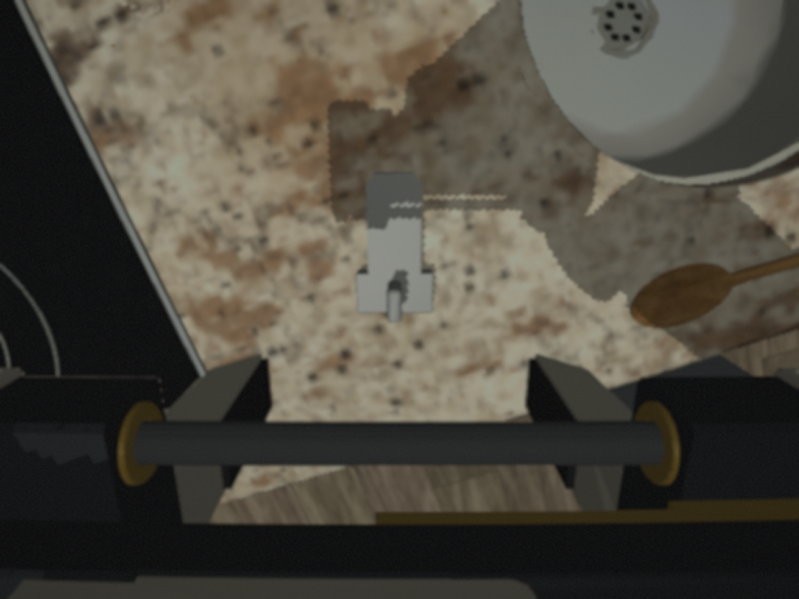

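The tab shows at about (253,194) in original pixels, and I predicted (256,195). I'll refine the pose.

```bash
python3 - <<'E'
from h import *
c=np.load("pics/cw2.npy",allow_pickle=True).item()
crop(c,220,100,290,215,7,"pics/d2.png")
E
```

```text
(no output)
```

View pics/d2.png

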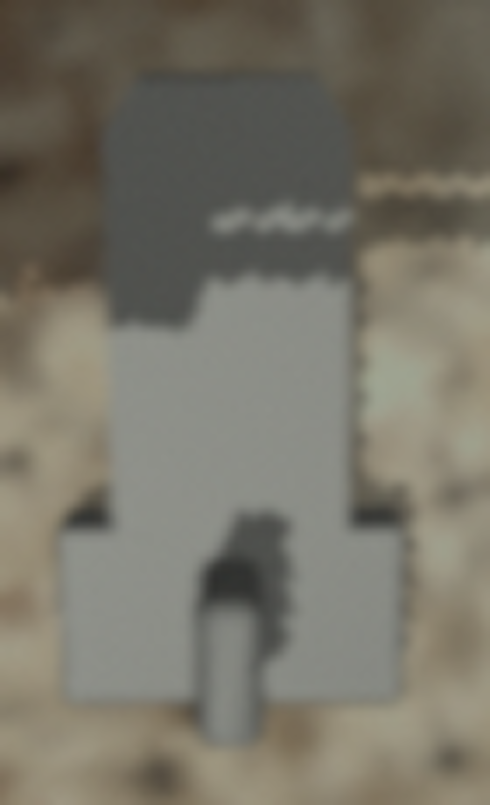

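```bash
python3 - <<'E'
from h import *
c=np.load("pics/cw2.npy",allow_pickle=True).item()
P=lambda u,v,z:onz(c,u/7+220,v/7+100,z)[:2]
a,b,s1,s2=P(66,697,.016),P(402,697,.016),P(62,528,.016),P(402,528,.016)
print("w",np.linalg.norm(a-b),np.linalg.norm(s1-s2),"head len",np.linalg.norm(a-s1))
print("yaw tail",np.degrees(np.arctan2(*(a-b)[::-1]))-90,"sh",np.degrees(np.arctan2(*(s1-s2)[::-1]))-90)
n=P(228,75,.016); t=(a+b)/2; print("L",np.linalg.norm(n-t),"yaw",np.degrees(np.arctan2(*(n-t)[::-1])))
tb=P(229,742,.046);tf=P(232,600,.046); print("tab",np.linalg.norm(tf-tb),(tf+tb)/2,np.degrees(np.arctan2(*(tf-tb)[::-1])))
X=(n-t)/np.linalg.norm(n-t); print("tab from body",t+.014*X)
for k in (tb,tf):print(k)
togo([*((tf+tb)/2),.021],down(np.radians(-108)))
E
```

```text
w 0.05518922969449675 0.054548660335342156 head len 0.028550552837641605
yaw tail -19.161309317859434 sh -19.149057260343767
L 0.099079559804527 yaw -18.666181302309756
tab 0.02223969602360551 [0.45571353 0.28905802] -20.376769775040472
tab from body [0.45567984 0.28871603]
[0.44528953 0.29292986]
[0.46613753 0.28518618]
t 2.85 pos [0.4748 0.2799 0.1992] F [ 0.6 -0.7 -0.6] op 0.0914
shift cm [17.82 -2.08 -0.28] turn deg [-1.15  0.13  0.1 ]
```

Request:
jog_arm(plan=[0, 0, 0, 4, -2.1, -0.3, 1, 0, 0, 0, 8, -2.1, -0.3, 1, 0, 0, 0, 12, -2.1, -0.3, 1, 0, 0, 0, 15, -2.1, -0.3, 0.3, 0, 0, 0, 17, -2.1, -0.3, 0, 0, 0, 0, 17.8, -2.1, -0.3, -0.3, 0, 0, 0, 17.8, -2.1, -0.3, -0.3])

```text
time: 3.55
tool_pos: [0.4573, 0.2887, 0.0225]
tool_rot: [-0.399, 1.57, -2.307]
contact_force: [-0.7, -0.5, 0.1]
opening: 0.0639
```

```bash
python3 - <<'E'
from h import *
togo([.4557,.2889,.021],down(np.radians(-109.1)))
c=cam("wrist"); crop(c,0,0,512,384,1.56,"pics/d3.png")
E
```

```text
t 3.55 pos [0.4573 0.2887 0.0225] F [-0.7 -0.5  0.1] op 0.0639
shift cm [ 0.15 -0.16  0.03] turn deg [-0.23  0.05  0.02]
```

View pics/d3.png

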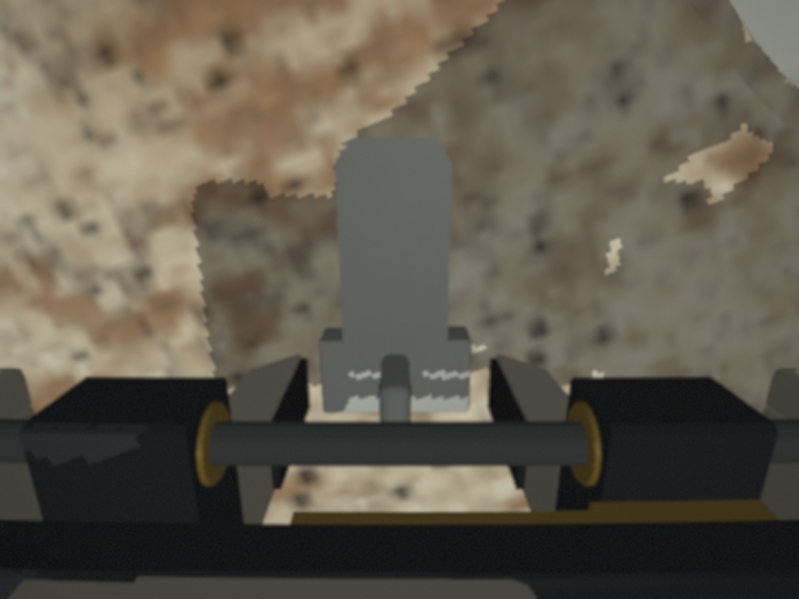

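The tab is centred between the jaws at (395,390), with the jaw tips at (300,420) and (495,420). I'll close with 50 N.

Request:
jog_arm(plan=[0, 0, 0, 0, -0.1, 0, -0.6, 0, 0, 0, 0.1, -0.1, 0, -1, 0, 0, 0, 0.1, -0.1, 0, -1, 0, 0, 0, 0.1, -0.1, 0, -1, 0, 0, 0, 0.1, -0.1, 0, -1, 0, 0, 0, 0.1, -0.1, 0, -1], newtons=50)

```text
time: 4.2
tool_pos: [0.4558, 0.2906, 0.0216]
tool_rot: [1.295, 1.571, -0.611]
contact_force: [0.3, 0.4, -0.5]
opening: 0.0123
```

```bash
python3 - <<'E'
from h import *
o,Rm=tool();print(o["opening"],o["contact_force"].round(1))
togo([.4557,.2889,.021],down(np.radians(-109.1)))
E
```

```text
0.01234863122727987 [ 0.3  0.4 -0.5]
t 4.2 pos [0.4558 0.2906 0.0216] F [ 0.3  0.4 -0.5] op 0.0123
shift cm [0.06 0.05 0.16] turn deg [-0.11  0.   -0.01]
```

Request:
jog_arm(plan=[0, 0, 0, 0, 0, 0, -1, 0, 0, 0, 0, 0, 0, -1, 0, 0, 0, -1, 0, 0, -1, 0, 0, 0, -4, 0, 0, -1, 0, 0, 0, -8, 0, 0, -1, 0, 0, 0, -12, 0, 0, -1, 0, 0, 0, -13, 0, 0, -1])

```text
time: 4.9
tool_pos: [0.4578, 0.2914, 0.1564]
tool_rot: [2.317, 1.563, 0.411]
contact_force: [0.7, -0.5, -3.1]
opening: 0.01
```

```bash
python3 - <<'E'
from h import *
o,Rm=tool();print(o["opening"],o["contact_force"].round(1),o["torque"].round(2))
c=cam("wrist"); crop(c,0,0,512,384,1.56,"pics/d4.png")
# target staging over the bed
y=np.radians(9.5); X=np.array([np.cos(y),np.sin(y)]); O=np.array([.4905,-.2945])
g=O+(-.095-.041)*X; print(g); togo([*g,.12],down(y-np.pi/2))
E
```

```text
0.009986904320637792 [ 0.7 -0.5 -3.1] [ 0.11  0.03 -0.01]
[ 0.35636516 -0.31694647]
t 4.95 pos [0.4575 0.2913 0.1557] F [ 0.9  0.1 -0.7] op 0.0095
shift cm [ 3.33 10.46 60.78] turn deg [-28.72  -0.2   -0.36]
```

View pics/d4.png

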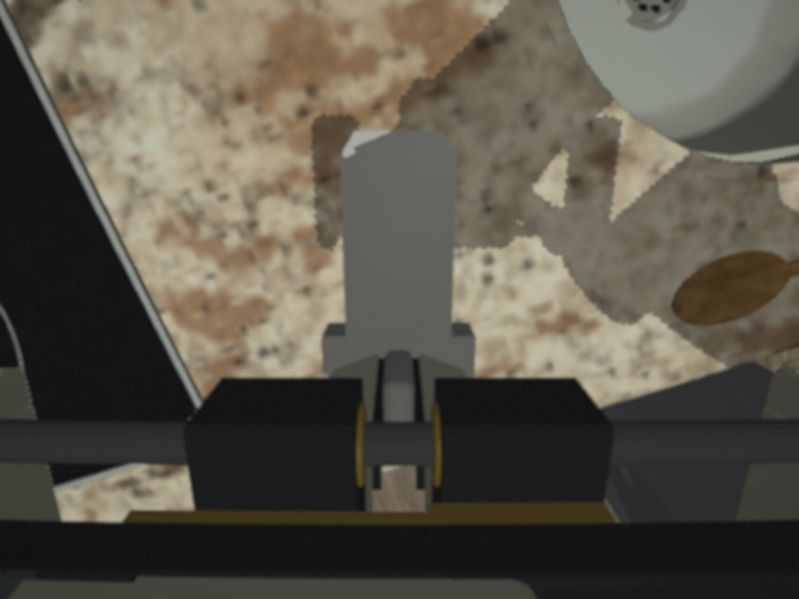

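The block is held level. Carry it to the staging point in front of the bed.

Request:
jog_arm(plan=[-2, 0, 0, 0, 0.7, 4, -1, -4, 0, 0, 0, 1.5, 9, -1, -6, 0, 0, 0, 2.3, 14, -1, -9, 0, 0, 0, 3.2, 19, -1, -11, 0, 0, 0, 4, 24, -1, -14, 0, 0, 0, 5, 29, -1, -16, 0, 0, 0, 5.8, 34, -1, -19, 0, 0, 0, 6.7, 39, -1, -21, 0, 0, 0, 7.5, 44, -1, -23.5, 0, 0, 0, 8.4, 49, -1])

```text
time: 5.95
tool_pos: [0.3732, -0.1946, 0.1503]
tool_rot: [-2.306, 1.568, 2.482]
contact_force: [0.8, 0.3, -1.7]
opening: 0.0098
```

```bash
python3 - <<'E'
from h import *
togo([.3564,-.3170,.12],down(np.radians(9.5-90)))
E
```

```text
t 5.95 pos [ 0.3732 -0.1946  0.1503] F [ 0.8  0.3 -1.7] op 0.0098
shift cm [ 3.02 -2.59 12.08] turn deg [-5.15 -0.1   0.1 ]
```

Request:
jog_arm(plan=[-2, 0, 0, 0, -1, 4.5, -1, -4, 0, 0, 0, -2, 9, -1, -5.1, 0, 0, 1, -2.6, 12, -1, -5.1, 0, 0, 3, -2.6, 12.1, -1, -5.1, 0, 0, 3, -2.6, 12.1, -1, -5.1, 0, 0, 3, -2.6, 12.1, -1])

```text
time: 6.55
tool_pos: [0.3572, -0.3148, 0.1206]
tool_rot: [-2.626, 1.567, 2.25]
contact_force: [-0.3, -0.2, -2.4]
opening: 0.0098
```

```bash
python3 - <<'E'
from h import *
o,Rm=tool();print(o["contact_force"].round(1),o["torque"].round(2))
togo([.3564,-.3170,.12],down(np.radians(9.5-90)))
c=cam("wrist");np.save("pics/cw3.npy",c,allow_pickle=True); crop(c,150,50,350,250,4,"pics/e1.png")
c=cam("top");np.save("pics/ct3.npy",c,allow_pickle=True); crop(c,290,170,400,300,6,"pics/e2.png")
E
```

```text
[-0.3 -0.2 -2.4] [ 0.01  0.07 -0.  ]
t 6.55 pos [ 0.3572 -0.3148  0.1206] F [-0.3 -0.2 -2.4] op 0.0098
shift cm [ 0.06 -0.12  0.2 ] turn deg [-0.12 -0.17  0.1 ]
```

View pics/e1.png

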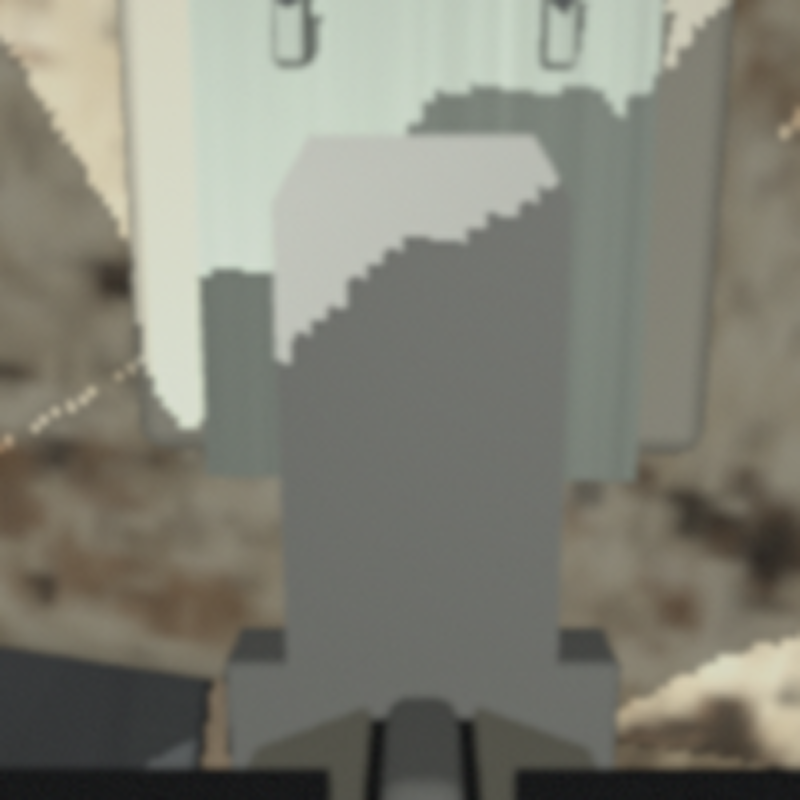

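View pics/e2.png

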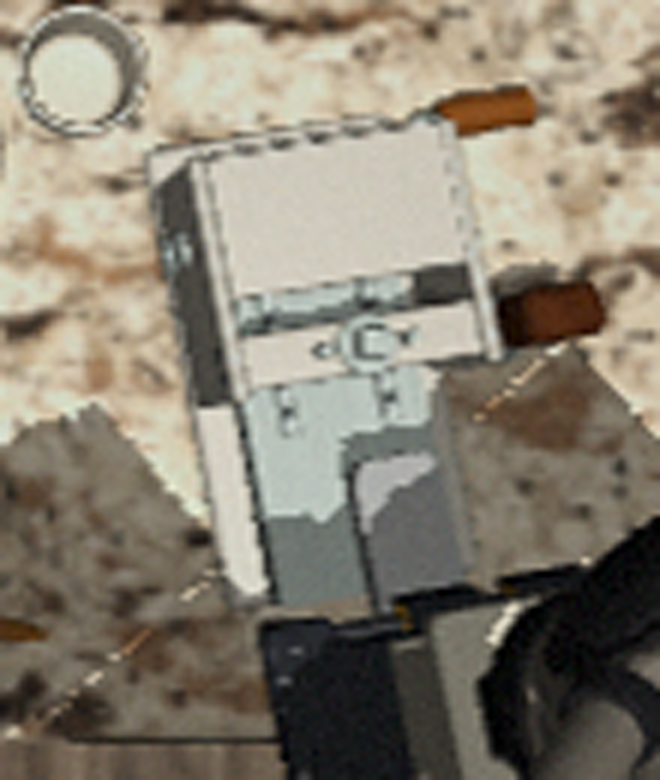

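```bash
python3 - <<'E'
from h import *
c=np.load("pics/cw3.npy",allow_pickle=True).item()
P=lambda u,v,z:onz(c,u/4+150,v/4+50,z)[:2]
zt=.115
s1,s2=P(229,662,zt),P(617,662,zt);print("head w",np.linalg.norm(s1-s2),"yaw",np.degrees(np.arctan2(*(s1-s2)[::-1]))-90)
n=(P(312,136,zt)+P(534,136,zt))/2; w=np.linalg.norm(P(273,250,zt)-P(570,250,zt)); print("nose w",w)
m1=(P(273,250,zt)+P(571,250,zt))/2; m2=(P(286,640,zt)+P(558,640,zt))/2
print("block axis yaw",np.degrees(np.arctan2(*(m1-m2)[::-1])),"nose",n,"len sh-nose",np.linalg.norm(n-(s1+s2)/2))
b1,b2=P(206,473,.04),P(637,480,.04); print("bed front",np.linalg.norm(b1-b2),(b1+b2)/2,"yaw",np.degrees(np.arctan2(*(b1-b2)[::-1]))-90)
# bed edges
l1,l2=P(206,470,.04),P(193,100,.04); r1,r2=P(637,478,.04),P(657,100,.04)
for a,b in((l1,l2),(r1,r2)):print("edge yaw",np.degrees(np.arctan2(*(b-a)[::-1])))
g=[P(272,60,.048),P(306,60,.048),P(548,60,.048),P(582,60,.048)]; print("guides",[np.linalg.norm(g[i]-g[0]).round(4) for i in range(4)],"mid",(g[0]+g[3])/2)
E
```

```text
head w 0.05437953035397575 yaw 9.420210285868663
nose w 0.03778271128858967
block axis yaw 9.39435451784615 nose [ 0.44122889 -0.30173717] len sh-nose 0.06983679059917776
bed front 0.08427275247118389 [ 0.38181505 -0.31129536] yaw 8.44948131422666
edge yaw 8.60424956062718
edge yaw 9.179205555816944
guides [np.float64(0.0), np.float64(0.0059), np.float64(0.0476), np.float64(0.0535)] mid [ 0.45628359 -0.29993074]
```

Block axis is 9.4°, the bed about 9.1°, and the lateral offset about 0.5 mm. Lower it onto the bed.

Request:
jog_arm(plan=[0.2, 0, 0, 2, 0, 0, -1, 0.2, 0, 0, 4, 0, 0, -1, 0.2, 0, 0, 5, 0, 0, -1, 0.2, 0, 0, 5.5, 0, 0, -1, 0.2, 0, 0, 5.5, 0, 0, -1, 0.2, 0, 0, 5.5, 0, 0, -1])

```text
time: 7.25
tool_pos: [0.3584, -0.3162, 0.0673]
tool_rot: [0.508, 1.569, -0.902]
contact_force: [-0.4, 0.5, -2.0]
opening: 0.01
```

Request:
jog_arm(plan=[0, 0, 0, 0.2, 0, 0, -1, 0, 0, 0, 0.3, 0, 0, -1])

```text
time: 7.45
tool_pos: [0.3581, -0.3162, 0.0639]
tool_rot: [0.469, 1.57, -0.941]
contact_force: [0.3, 0.9, -2.0]
opening: 0.0093
```

Request:
jog_arm(plan=[0, 0, 0, 0.1, 0, 0, -1, 0, 0, 0, 0.1, 0, 0, -1])

```text
time: 7.65
tool_pos: [0.3579, -0.3159, 0.0625]
tool_rot: [-1.489, 1.571, -2.9]
contact_force: [-0.1, -0.5, -2.0]
opening: 0.0098
```

Request:
jog_arm(plan=[0, 0, 0, 0.1, 0, 0, -1, 0, 0, 0, 0.1, 0, 0, -1])

```text
time: 7.85
tool_pos: [0.358, -0.316, 0.0616]
tool_rot: [0.526, 1.571, -0.885]
contact_force: [-0.3, 0.4, -2.1]
opening: 0.0097
```

Request:
jog_arm(plan=[0, 0, 0, 0.1, 0, 0, -1, 0, 0, 0, 0.1, 0, 0, -1])

```text
time: 8.05
tool_pos: [0.3579, -0.3161, 0.0614]
tool_rot: [0.256, 1.57, -1.154]
contact_force: [-2.7, 2.4, 7.4]
opening: 0.0098
```

```bash
python3 - <<'E'
from h import *
o,_=tool();print(o["contact_force"].round(2),o["torque"].round(2),o["tool_pos"])
c=cam("wrist"); crop(c,150,50,350,250,4,"pics/e3.png")
o,_=tool();print(o["contact_force"].round(2),o["torque"].round(2),o["tool_pos"])
E
```

```text
[-2.66  2.35  7.4 ] [0.4  0.34 0.03] [ 0.35793704 -0.31608444  0.06144213]
[-2.33  1.48  7.7 ] [ 0.42  0.37 -0.01] [ 0.35795603 -0.31610857  0.06144844]
```

View pics/e3.png

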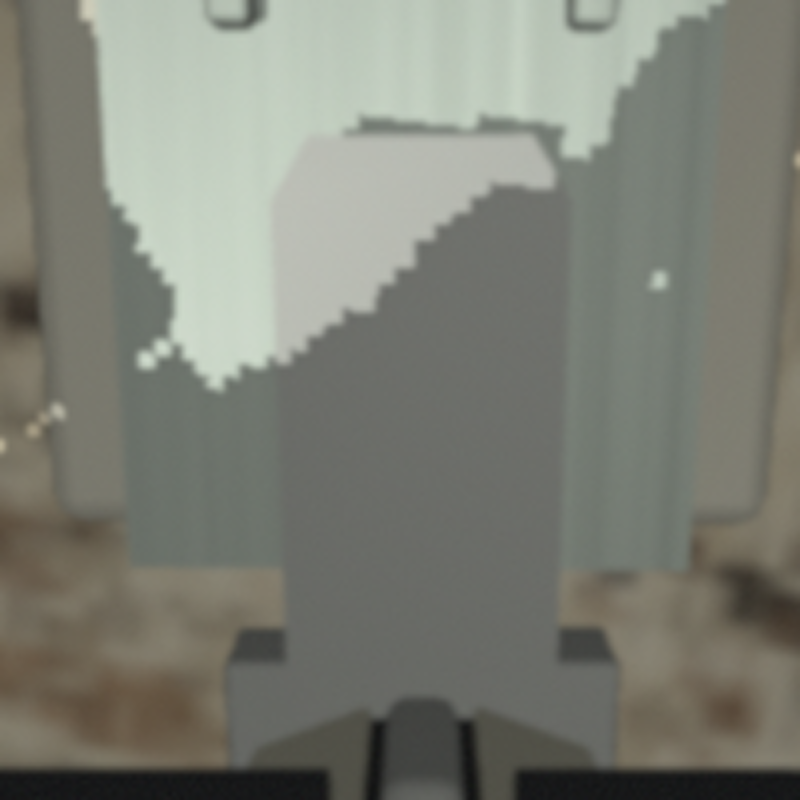

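```bash
python3 - <<'E'
from h import *
c=cam("wrist")
P=lambda u,v,z:onz(c,u/4+150,v/4+50,z)[:2]
zt=.056
m1=(P(273,250,zt)+P(571,250,zt))/2; m2=(P(286,640,zt)+P(558,640,zt))/2
n=(P(312,136,zt)+P(534,136,zt))/2
A=(m1-m2)/np.linalg.norm(m1-m2)
g=(P(206,15,.048)+P(619,15,.048))/2
print(np.linalg.norm(P(206,15,.048)-P(619,15,.048)), np.linalg.norm(P(273,250,zt)-P(571,250,zt)))
b=(P(131,566,.04)+P(690,570,.04))/2
S=(g-b)/np.linalg.norm(g-b); print("sheeter yaw",np.degrees(np.arctan2(S[1],S[0])),"block",np.degrees(np.arctan2(A[1],A[0])))
N=np.array([-S[1],S[0]])
print("nose lateral vs guides mid (+left), mm",(n-g)@N*1e3,"tail",(m2-g)@N*1e3,"nose dist to guides",(g-n)@S*1e3)
togo([.3579,-.3161,.0614],down(np.radians(9.2-90)))
E
```

```text
0.05254297151512833 0.037909334865697204
sheeter yaw 8.84081773566452 block 9.196443397764368
nose lateral vs guides mid (+left), mm -1.3996058821343407 tail -1.6897871910618543 nose dist to guides 15.028518554805983
t 8.15 pos [ 0.3579 -0.3161  0.0614] F [-3.2  1.3  7.8] op 0.0098
shift cm [ 0. -0. -0.] turn deg [-0.03  0.04 -0.02]
```

Request:
jog_arm(plan=[0.2, 0, 0, -0.05, 0.4, -0.13, -1, 0.2, 0, 0, -0.05, 0.8, -0.13, -1, 0.2, 0, 0, -0.05, 1.2, -0.13, -1, 0.2, 0, 0, -0.05, 1.3, -0.13, -1, 0.2, 0, 0, -0.05, 1.3, -0.13, -1])

```text
time: 8.65
tool_pos: [0.3707, -0.3129, 0.0615]
tool_rot: [-0.22, 1.57, -1.634]
contact_force: [-3.7, -0.3, 6.7]
opening: 0.0098
```

```bash
python3 - <<'E'
from h import *
o,_=tool();print(o["contact_force"].round(2),o["torque"].round(2),o["tool_pos"])
c=cam("wrist");np.save("pics/cw4.npy",c,allow_pickle=True); crop(c,150,30,350,180,4,"pics/e4.png")
E
```

```text
[-3.67 -0.29  6.75] [0.02 0.54 0.01] [ 0.37073767 -0.31287306  0.06150448]
```

View pics/e4.png

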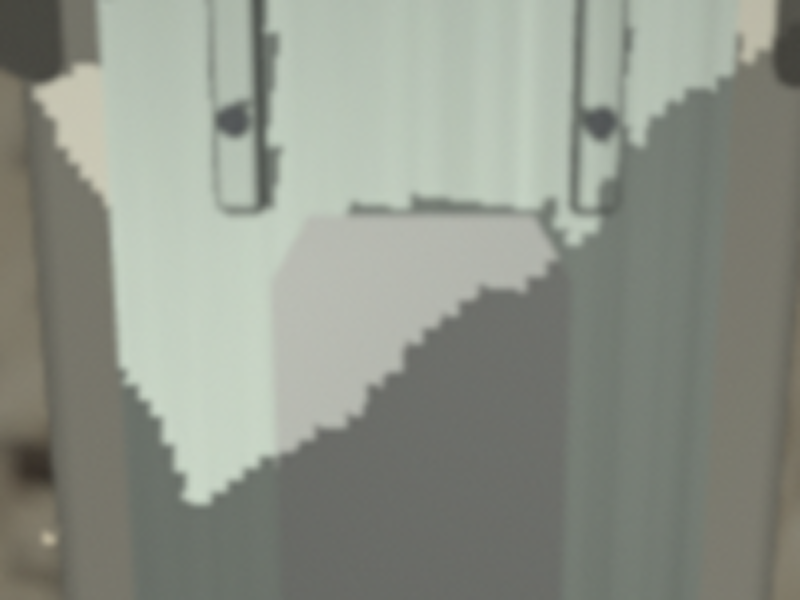

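Request:
jog_arm(plan=[0, 0, 0, -0.03, 0.4, -0.05, -1, 0, 0, 0, -0.03, 0.8, -0.05, -1, 0, 0, 0, -0.03, 1.2, -0.05, -1, 0, 0, 0, -0.03, 1.6, -0.05, -1, 0, 0, 0, -0.03, 2, -0.05, -1], newtons=20)

```text
time: 9.2
tool_pos: [0.3905, -0.309, 0.0615]
tool_rot: [-0.919, 1.57, -2.333]
contact_force: [-4.6, -0.5, 6.9]
opening: 0.0096
```

Request:
jog_arm(plan=[0, 0, 0, 0, 0.4, 0, -1, 0, 0, 0, 0, 0.8, 0, -1, 0, 0, 0, 0, 1.2, 0, -1])

```text
time: 9.5
tool_pos: [0.4023, -0.3071, 0.0615]
tool_rot: [-1.106, 1.57, -2.52]
contact_force: [-4.3, -1.0, 6.2]
opening: 0.01
```

Request:
jog_arm(plan=[0, 0, 0, 0, 0.4, 0, -1, 0, 0, 0, 0, 0.8, 0, -1, 0, 0, 0, 0, 1.2, 0, -1, 0, 0, 0, 0, 1.6, 0, -1, 0, 0, 0, 0, 2, 0, -1])

```text
time: 10.0
tool_pos: [0.422, -0.304, 0.0615]
tool_rot: [-1.16, 1.57, -2.573]
contact_force: [-4.3, -1.4, 5.2]
opening: 0.01
```

```bash
python3 - <<'E'
from h import *
o,_=tool();print(o["contact_force"].round(2),o["torque"].round(2),o["tool_pos"])
c=cam("wrist");np.save("pics/cw5.npy",c,allow_pickle=True); crop(c,100,30,400,250,2.6,"pics/e5.png")
y=np.radians(9.1); X=np.array([np.cos(y),np.sin(y)]); O=np.array([.4905,-.2943])
print("final tcp est",O-.051*X, "remaining",(O-.051*X-o["tool_pos"][:2])@X)
E
```

```text
[-4.29 -1.38  5.25] [-0.09  0.74 -0.01] [ 0.42203186 -0.30397271  0.06153776]
final tcp est [ 0.4401419  -0.30236606] remaining 0.018136203369295823
```

View pics/e5.png

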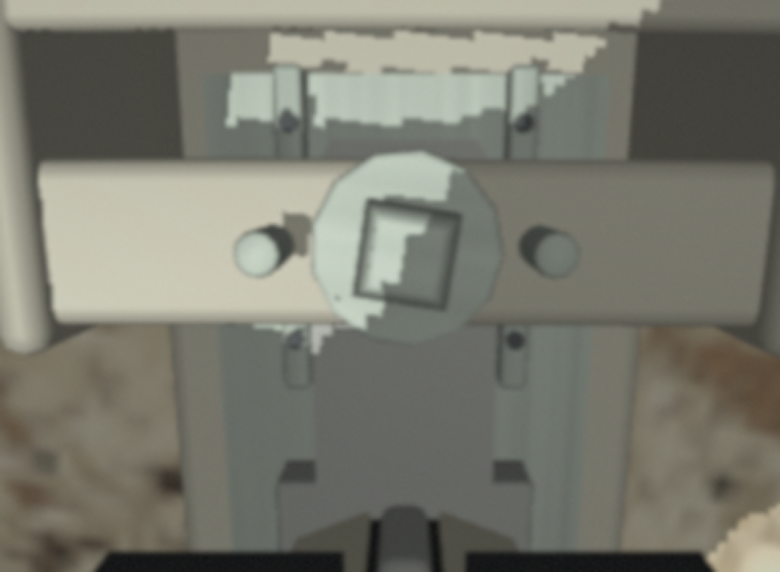

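Request:
jog_arm(plan=[0, 0, 0, 0, 0.4, 0, -1, 0, 0, 0, 0, 0.8, 0, -1, 0, 0, 0, 0, 1.2, 0, -1, 0, 0, 0, 0, 1.5, 0, -1])

```text
time: 10.45
tool_pos: [0.4368, -0.3016, 0.0615]
tool_rot: [-1.21, 1.57, -2.624]
contact_force: [-4.5, -0.3, 6.2]
opening: 0.0102
```

Request:
jog_arm(plan=[0, 0, 0, 0, 0.1, 0, -1, 0, 0, 0, 0, 0.2, 0, -1])

```text
time: 10.65
tool_pos: [0.4386, -0.3014, 0.0615]
tool_rot: [-1.188, 1.57, -2.601]
contact_force: [-5.6, -1.3, 6.1]
opening: 0.0099
```

```bash
python3 - <<'E'
from h import *
c=np.load("pics/cw5.npy",allow_pickle=True).item()
P=lambda u,v,z:onz(c,u/2.6+100,v/2.6+30,z)[:2]
for z in (.100,.103,.106,.11): print(z,"flange w",np.linalg.norm(P(312,250,z)-P(501,250,z)),np.linalg.norm(P(407,151,z)-P(407,343,z)),(P(312,250,z)+P(501,250,z))/2)
for z in (.105,.11,.116):
    q=[P(368,200,z),P(462,214,z),P(444,309,z),P(355,294,z)]
    print(z,[np.linalg.norm(q[i]-q[i-1]).round(4) for i in range(4)],np.mean(q,0),[np.degrees(np.arctan2(*(q[a]-q[b])[::-1])).round(1) for a,b in((0,1),(3,2),(0,3),(1,2))])
E
```

```text
0.1 flange w 0.027351149739451866 0.027328311015303718 [ 0.48949763 -0.29419278]
0.103 flange w 0.026663152553339505 0.026640888319773834 [ 0.48974927 -0.29413763]
0.106 flange w 0.025975155367227096 0.025953465624244103 [ 0.49000092 -0.29408248]
0.11 flange w 0.025057825785743875 0.02503690203020436 [ 0.49033645 -0.29400895]
0.105 [np.float64(0.013), np.float64(0.013), np.float64(0.0133), np.float64(0.0127)] [ 0.48924988 -0.29430945] [np.float64(90.8), np.float64(89.4), np.float64(0.2), np.float64(-0.9)]
0.11 [np.float64(0.0124), np.float64(0.0124), np.float64(0.0127), np.float64(0.0122)] [ 0.48969848 -0.29420841] [np.float64(90.8), np.float64(89.4), np.float64(0.2), np.float64(-0.9)]
0.116 [np.float64(0.0117), np.float64(0.0117), np.float64(0.012), np.float64(0.0115)] [ 0.4902368  -0.29408716] [np.float64(90.8), np.float64(89.4), np.float64(0.2), np.float64(-0.9)]
```

Request:
jog_arm(plan=[0, 0, 0, 0, 0.05, 0, -1, 0, 0, 0, 0, 0.1, 0, -1, 0, 0, 0, 0, 0.1, 0, -1])

```text
time: 10.95
tool_pos: [0.4396, -0.3012, 0.0616]
tool_rot: [-1.135, 1.57, -2.549]
contact_force: [-4.0, -0.4, 5.6]
opening: 0.0098
```

Request:
jog_arm(plan=[0, 0, 0, 0, 0.05, 0, -1, 0, 0, 0, 0, 0.1, 0, -1, 0, 0, 0, 0, 0.1, 0, -1])

```text
time: 11.25
tool_pos: [0.4404, -0.301, 0.0615]
tool_rot: [-1.45, 1.57, -2.864]
contact_force: [-5.5, -1.7, 6.7]
opening: 0.01
```

Request:
jog_arm(plan=[0, 0, 0, 0, 0.05, 0, -1, 0, 0, 0, 0, 0.1, 0, -1, 0, 0, 0, 0, 0.1, 0, -1])

```text
time: 11.55
tool_pos: [0.4405, -0.301, 0.0615]
tool_rot: [-1.724, 1.568, -3.138]
contact_force: [-8.5, -2.5, 8.0]
opening: 0.0095
```

Request:
jog_arm(plan=[0, 0, 0, 0, 0.05, 0, -1, 0, 0, 0, 0, 0.1, 0, -1, 0, 0, 0, 0, 0.1, 0, -1])

```text
time: 11.85
tool_pos: [0.4406, -0.3009, 0.0615]
tool_rot: [-1.766, 1.567, 3.103]
contact_force: [-13.3, -2.7, 10.2]
opening: 0.0099
```

```bash
python3 - <<'E'
from h import *
c=cam("wrist");np.save("pics/cw6.npy",c,allow_pickle=True); crop(c,180,110,330,240,5,"pics/e6.png")
E
```

```text
(no output)
```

View pics/e6.png

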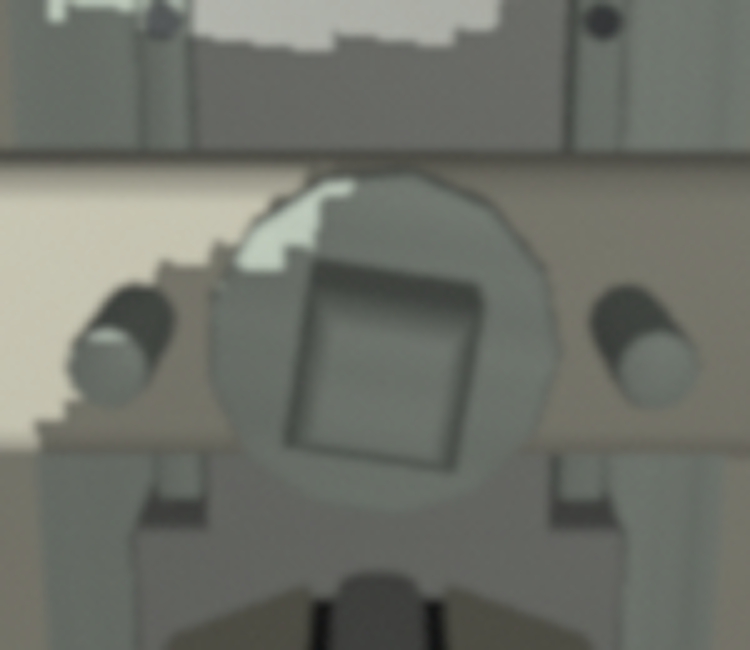

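Both guides end on the shoulders at (205,510) and (553,510), so the block is seated. I'll release and lift.

Request:
jog_arm(plan=[0, 0, 0, -0.05, -0.1, 0, -0.5, 0, 0, 0, -0.05, -0.1, 0, 0, 0, 0, 0, -0.05, -0.1, 0, 0, 0, 0, 0, -4, -0.2, 0, 0, 0, 0, 0, -8, -0.2, 0, 0, -8, 0, 0, -12, 0, 2, 0, -16, 0, 0, -14, 2, 5, 0, -24, 0, 0, -14, 4, 8, 0, -32, 0, 0, -14, 5, 8.9, 0, -40, 0, 0, -14, 5, 8.9, 0])

```text
time: 12.9
tool_pos: [0.5074, -0.3817, 0.2005]
tool_rot: [0.649, 1.57, -0.061]
contact_force: [-0.3, 0.3, -0.5]
opening: 0.046
```

```bash
python3 - <<'E'
from h import *
togo([.5044,-.3812,.20],down(np.radians(9.1)))
c=cam("wrist"); crop(c,0,0,512,384,1.5,"pics/f0.png"); np.save("pics/cw7.npy",c,allow_pickle=True)
E
```

```text
t 12.9 pos [ 0.5074 -0.3817  0.2005] F [-0.3  0.3 -0.5] op 0.046
shift cm [ 0.05 -0.16 -0.26] turn deg [-4.979e+01  4.000e-02 -1.000e-02]
```

View pics/f0.png

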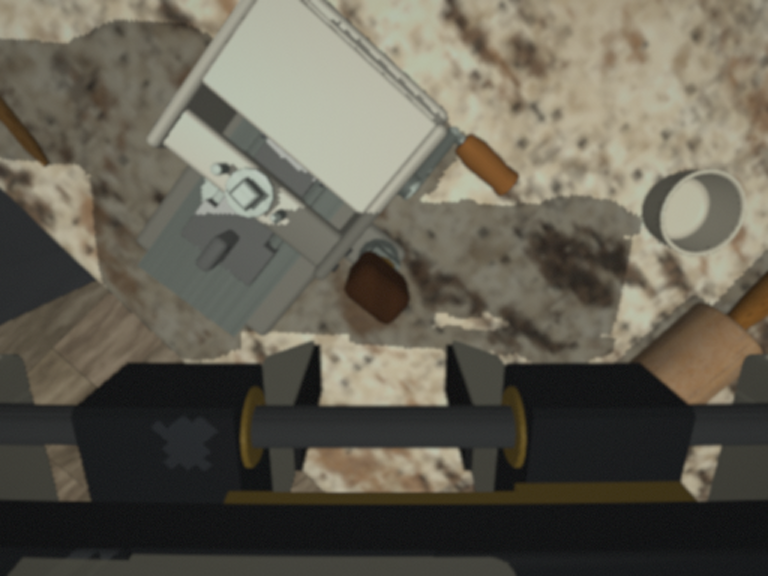

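The driver top is at about (377,287) in enlarged pixels, and the tab is on the bed at (218,250). I'll finish the rotation.

Request:
jog_arm(plan=[-8, 0, 0, 0, 0, 0, 0, -16, 0, 0, 0, -0.1, -0.2, 0, -24, 0, 0, 0, -0.1, -0.2, 0, -32, 0, 0, 0, -0.1, -0.2, 0, -40, 0, 0, 0, -0.1, -0.2, 0, -48, 0, 0, 0, -0.1, -0.2, 0, -49.8, 0, 0, 0, -0.1, -0.2, 0, -49.8, 0, 0, 0, -0.1, -0.2, 0])

```text
time: 13.75
tool_pos: [0.5039, -0.3799, 0.2012]
tool_rot: [1.214, 1.571, 1.366]
contact_force: [0.9, 0.5, 1.3]
opening: 0.046
```

```bash
python3 - <<'E'
from h import *
togo([.5044,-.3812,.20],down(np.radians(9.1)))
c=cam("wrist"); crop(c,150,60,390,250,3.3,"pics/f1.png"); np.save("pics/cw8.npy",c,allow_pickle=True)
E
```

```text
t 13.75 pos [ 0.5039 -0.3799  0.2012] F [0.9 0.5 1.3] op 0.046
shift cm [ 0.12 -0.14  0.03] turn deg [-0.43  0.   -0.01]
```

View pics/f1.png

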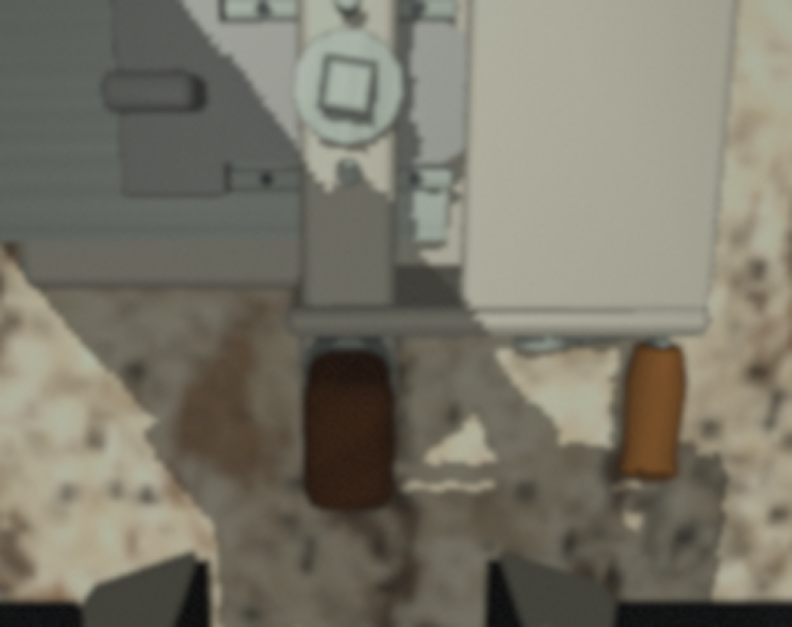

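```bash
python3 - <<'E'
from h import *
c1=np.load("pics/cw1.npy",allow_pickle=True).item();c2=np.load("pics/cw8.npy",allow_pickle=True).item();c7=np.load("pics/cw7.npy",allow_pickle=True).item()
P=lambda u,v,z:onz(c2,u/3.3+150,v/3.3+60,z)[:2]
for z in (.10,.105,.11):
    print(z,"thick",np.linalg.norm(P(306,450,z)-P(393,450,z)),"wide",np.linalg.norm(P(349,383,z)-P(349,509,z)),"mid",P(349.5,446,z),
     "fl yaw",np.degrees(np.arctan2(*(P(305,400,z)-P(305,490,z))[::-1]))-90, np.degrees(np.arctan2(*(P(394,400,z)-P(394,490,z))[::-1]))-90)
def tri(rs):
    A=np.zeros((3,3));b=np.zeros(3)
    for o,D in rs:
        D=D/np.linalg.norm(D);M=np.eye(3)-np.outer(D,D);A+=M;b+=M@o
    return np.linalg.solve(A,b)
print("driver top", tri([ray(c2,349.5/3.3+150,446/3.3+60),ray(c1,641/5+175,484/5+75)]), tri([ray(c2,349.5/3.3+150,446/3.3+60),ray(c7,377/1.5,289/1.5)]))
c5=np.load("pics/cw5.npy",allow_pickle=True).item()
c6=np.load("pics/cw6.npy",allow_pickle=True).item()
print("screw top", tri([ray(c2,350/3.3+150,84/3.3+60),ray(c6,385/5+180,370/5+110)]),tri([ray(c5,409/2.6+100,255/2.6+30),ray(c6,385/5+180,370/5+110)]))
print("flange", tri([ray(c2,349.5/3.3+150,87/3.3+60),ray(c6,385/5+180,342/5+110)]),tri([ray(c5,407/2.6+100,247/2.6+30),ray(c6,385/5+180,342/5+110)]))
q=[P(325,54,.115),P(378,63,.115),P(371,121,.115),P(317,110,.115)]; print(np.mean(q,0),[np.degrees(np.arctan2(*(q[a]-q[b])[::-1])).round(1) for a,b in((0,1),(3,2),(0,3),(1,2))],np.linalg.norm(q[0]-q[1]))
E
```

```text
0.1 thick 0.02297699607987125 wide 0.03484572698714674 mid [ 0.50469639 -0.38278244] fl yaw 7.991302838287552 9.433755469842552
0.105 thick 0.02253332824064239 wide 0.034172883228763065 mid [ 0.50444835 -0.38123461] fl yaw 7.9913028382876234 9.433755469842538
0.11 thick 0.022089660401413462 wide 0.033500039470379495 mid [ 0.50420031 -0.37968678] fl yaw 7.991302838287552 9.433755469842794
driver top [ 0.5041018  -0.37975738  0.11040582] [ 0.50490395 -0.38070236  0.10287434]
screw top [ 0.49116598 -0.29392336  0.11913222] [ 0.49022002 -0.29425111  0.11554951]
flange [ 0.49107991 -0.29414421  0.11117419] [ 0.49072651 -0.29407511  0.10991578]
[ 0.49073079 -0.29444127] [np.float64(179.5), np.float64(177.6), np.float64(89.8), np.float64(91.9)] 0.01201495891910658
```

Request:
jog_arm(plan=[-0.4, 0, 0, 4, -0.12, 0, 0, -0.4, 0, 0, 8, -0.12, 0, 0, -0.4, 0, 0, 10, -0.12, 0, 0, -0.4, 0, 0, 12, -0.12, 0, 0, -0.4, 0, 0, 13.4, -0.12, 0, 0, -0.4, 0, 0, 13.4, -0.12, 0, 0])

```text
time: 14.4
tool_pos: [0.5031, -0.3805, 0.0653]
tool_rot: [2.213, 1.567, 2.372]
contact_force: [0.1, -0.4, -0.2]
opening: 0.046
```

```bash
python3 - <<'E'
from h import *
togo([.5045,-.381,.066],down(np.radians(9.1)))
c=cam("wrist"); crop(c,100,100,420,340,2.4,"pics/f2.png")
c=cam("scene"); crop(c,210,180,380,330,4.4,"pics/f3.png")
E
```

```text
t 14.4 pos [ 0.5031 -0.3805  0.0653] F [ 0.1 -0.4 -0.2] op 0.046
shift cm [-0.07 -0.07  0.13] turn deg [ 0.01 -0.13 -0.17]
```

View pics/f2.png

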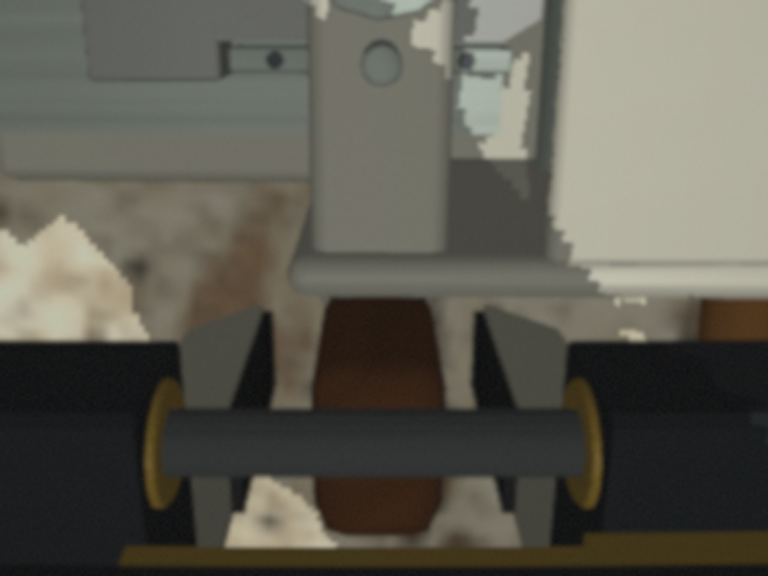

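View pics/f3.png

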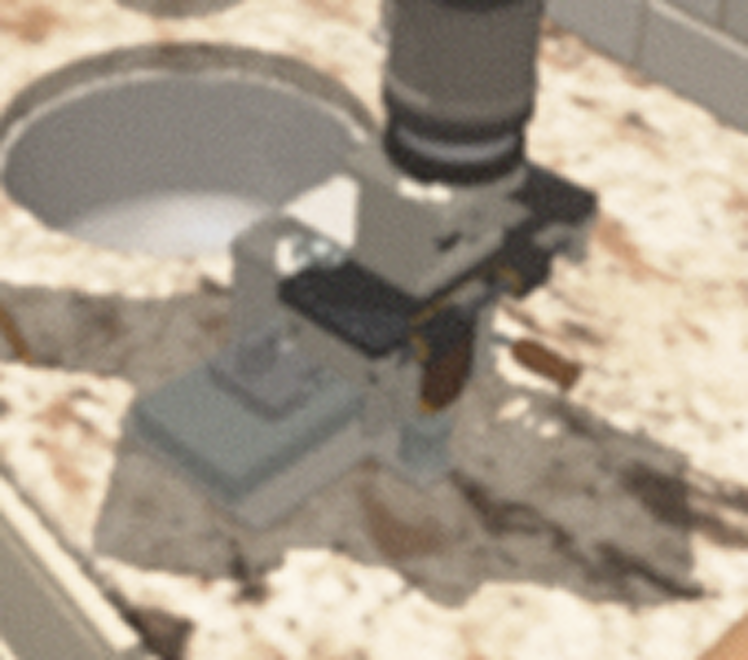

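The handle is centred between the jaws (378 vs 373). Close.

Request:
jog_arm(plan=[0, 0, 0, 0, -0.05, 0.1, -0.3, 0, 0, 0, 0, -0.05, 0.1, -1, 0, 0, 0, 0, -0.05, 0.1, -1, 0, 0, 0, 0, -0.05, 0.1, -1, 0, 0, 0, 0, -0.05, 0.1, -1], newtons=40)

```text
time: 15.0
tool_pos: [0.5051, -0.382, 0.0681]
tool_rot: [-1.055, 1.57, -0.895]
contact_force: [-0.4, 0.0, 4.0]
opening: 0.024
```

```bash
python3 - <<'E'
from h import *
o,Rm=tool();print(o["opening"],o["contact_force"].round(2),o["torque"].round(3),o["tool_pos"],o["qpos"].round(3))
E
```

```text
0.024044205751801467 [-0.36  0.04  4.04] [0.017 0.036 0.004] [ 0.50513416 -0.38204007  0.06805543] [-0.768  0.688  1.4   -0.     1.053 -0.928]
```

Request:
jog_arm(plan=[0, 0, 0, -0.5, 0, 0, -1, 0, 0, 0, -1, 0, 0, -1, 0, 0, 0, -2, 0, 0, -1, 0, 0, 0, -5, 0, 0, -1, 0, 0, 0, -9, 0, 0, -1, 0, 0, 0, -12, 0, 0, -1, 0, 0, 0, -12, 0, 0, -1, 0, 0, 0, -12, 0, 0, -1])

```text
time: 15.8
tool_pos: [0.505, -0.3817, 0.1881]
tool_rot: [-0.951, 1.569, -0.791]
contact_force: [0.0, 0.2, -1.7]
opening: 0.0233
```

```bash
python3 - <<'E'
from h import *
o,Rm=tool();print(o["opening"],o["contact_force"].round(2),o["torque"].round(3),o["tool_pos"],o["qpos"].round(3))
c=cam("wrist");np.save("pics/cw9.npy",c,allow_pickle=True); crop(c,100,60,420,300,2.4,"pics/g1.png")
c=cam("scene");np.save("pics/cs9.npy",c,allow_pickle=True); crop(c,210,180,380,330,4.4,"pics/g2.png")
E
```

```text
0.023253554411073435 [ 0.01  0.22 -1.68] [ 0.002 -0.057  0.004] [ 0.504996   -0.38174373  0.18809946] [-0.768  0.57   1.262 -0.     1.309 -0.928]
```

View pics/g1.png

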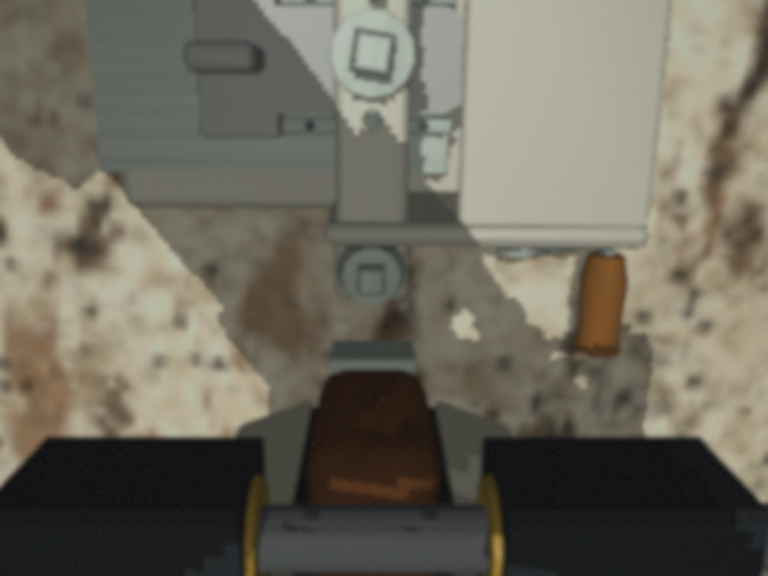

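View pics/g2.png

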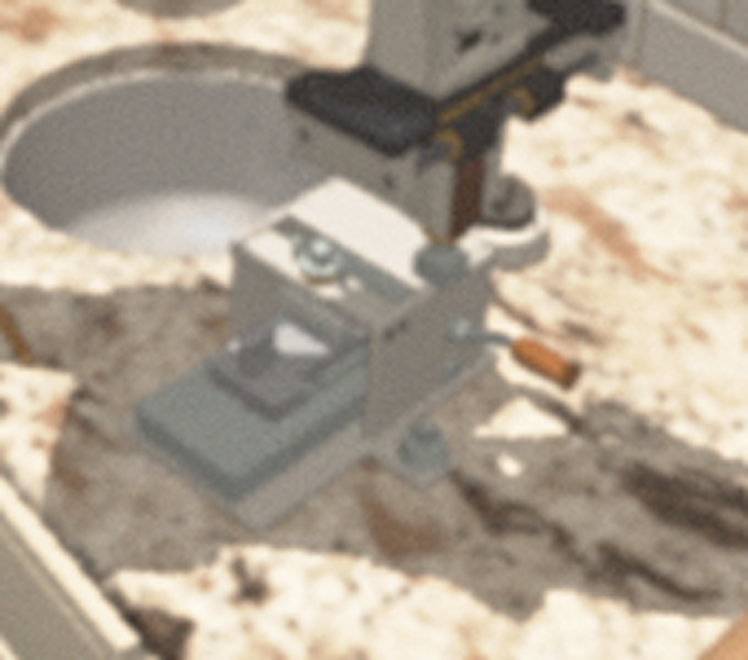

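```bash
python3 - <<'E'
from h import *
c=np.load("pics/cw9.npy",allow_pickle=True).item()
P=lambda u,v,z:onz(c,u/2.4+100,v/2.4+60,z)[:2]
q=[P(357,28,.113),P(396,33,.113),P(389,82,.113),P(350,76,.113)]; print("screw",np.mean(q,0),[np.degrees(np.arctan2(*(q[a]-q[b])[::-1])).round(1) for a,b in((0,1),(3,2),(0,3),(1,2))],np.linalg.norm(q[0]-q[1]),np.linalg.norm(q[0]-q[3]))
s=np.mean(q,0)
print("flange",(P(331,54,.107)+P(416,54,.107))/2,np.linalg.norm(P(331,54,.107)-P(416,54,.107)))
for z in(.032,.036): p=P(371,281,z); print("post",p,s-p,np.linalg.norm(s-p),np.degrees(np.arctan2(*(s-p)[::-1]))-90)
print("post flange w",np.linalg.norm(P(337,273,.025)-P(405,273,.025)),(P(337,273,.025)+P(405,273,.025))/2)
# driver socket top shoulder (22mm) 
print("driver handle yaw ok; target"); togo([.4908,-.2947,.188],down(0.0))
E
```

```text
screw [ 0.49087849 -0.29458574] [np.float64(-177.7), np.float64(-179.2), np.float64(90.1), np.float64(91.1)] 0.011487891170121155 0.01360754200515794
flange [ 0.49095371 -0.29403253] 0.02569919664679874
post [ 0.5043746  -0.38270186] [-0.01349611  0.08811613] 0.08914368578107537 8.707908644325201
post [ 0.50421892 -0.38170428] [-0.01334042  0.08711854] 0.08813402794862185 8.706048539473557
post flange w 0.02994075514387436 [ 0.50407005 -0.38086356]
driver handle yaw ok; target
t 15.9 pos [ 0.5043 -0.3811  0.1859] F [-0.3  0.2 -1.1] op 0.0238
shift cm [-0.19  8.75  0.05] turn deg [ 9.17 -0.11 -0.12]
```

Request:
jog_arm(plan=[2, 0, 0, 0, 3, 0, -1, 6, 0, 0, 0, 6, 0, -1, 9, 0, 0, 0, 8.5, 0, -1, 9, 0, 0, 0, 8.75, 0, -1, 9, 0, 0, 0, 8.75, 0, -1, 9, 0, 0, 0, 8.75, 0, -1])

```text
time: 16.5
tool_pos: [0.491, -0.296, 0.1867]
tool_rot: [3.029, 1.57, 3.032]
contact_force: [-0.1, 0.0, -1.1]
opening: 0.0237
```

```bash
python3 - <<'E'
from h import *
togo([.4908,-.2947,.188],down(0.0))
c=cam("wrist");np.save("pics/cw10.npy",c,allow_pickle=True); crop(c,150,130,350,280,4,"pics/g3.png")
c=cam("scene"); crop(c,240,190,340,290,6,"pics/g4.png")
c=cam("top"); crop(c,300,180,400,260,7,"pics/g5.png")
E
```

```text
t 16.5 pos [ 0.491  -0.296   0.1867] F [-0.1  0.  -1.1] op 0.0237
shift cm [-0.13  0.14 -0.02] turn deg [ 0.2  -0.04 -0.  ]
```

View pics/g3.png

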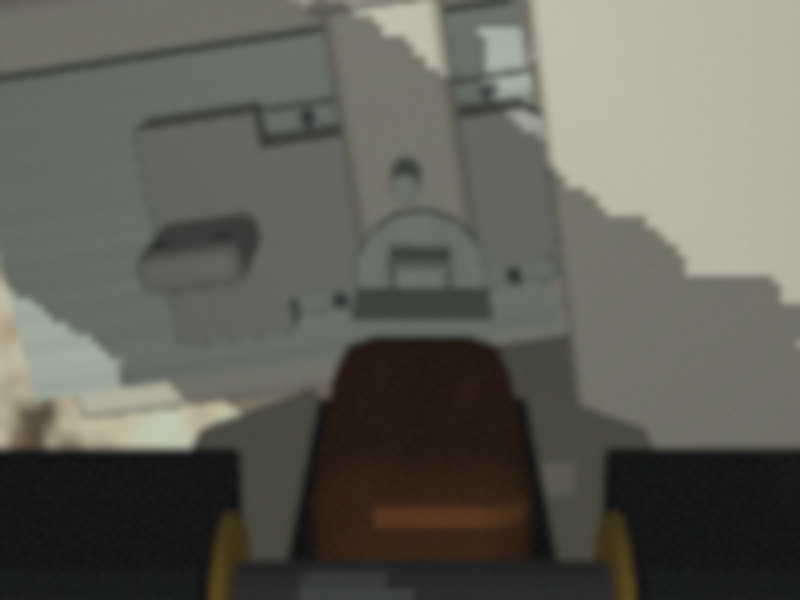

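View pics/g4.png

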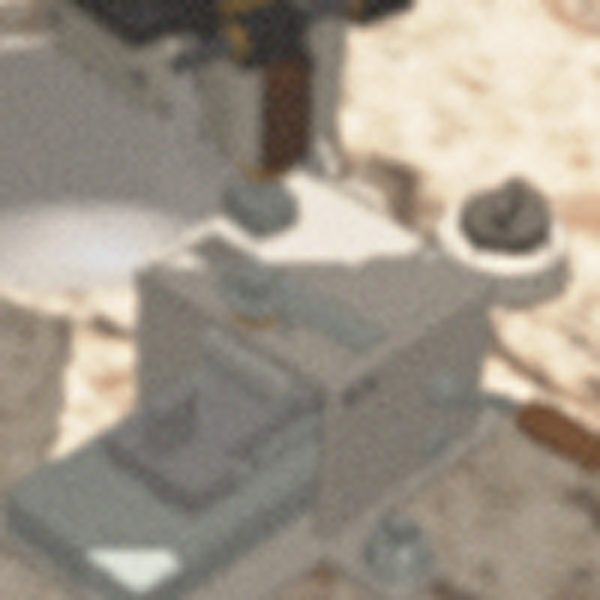

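Request:
jog_arm(plan=[0, 0, 0, 1, 0.05, 0, -1, 0, 0, 0, 1.8, 0.05, 0, -1, 0, 0, 0, 2.1, 0.05, 0, -1, 0, 0, 0, 2.1, 0.05, 0, -1])

```text
time: 17.05
tool_pos: [0.4906, -0.2947, 0.1653]
tool_rot: [2.512, 1.569, 2.515]
contact_force: [0.7, -0.5, -1.9]
opening: 0.0236
```

```bash
python3 - <<'E'
from h import *
togo([.4908,-.2947,.188],down(0.0))
c=cam("wrist");crop(c,150,130,350,280,4,"pics/g6.png")
c=cam("scene"); crop(c,240,190,340,290,6,"pics/g7.png")
E
```

```text
t 17.05 pos [ 0.4906 -0.2947  0.1653] F [ 0.7 -0.5 -1.9] op 0.0236
shift cm [-2.27 -0.    0.02] turn deg [ 0.17 -0.08 -0.06]
```

View pics/g6.png

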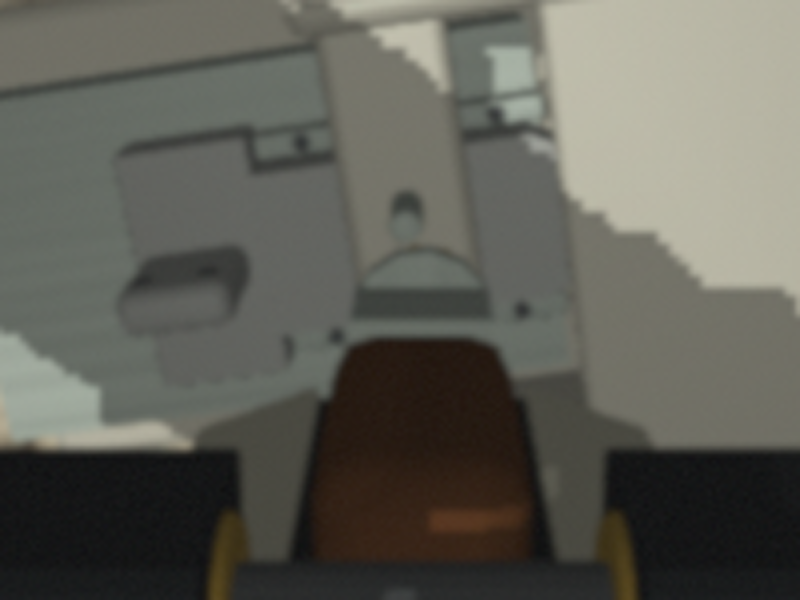

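View pics/g7.png

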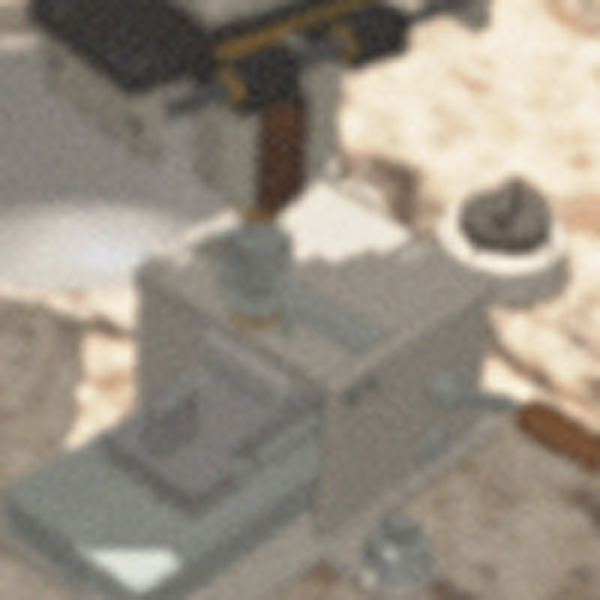

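Request:
jog_arm(plan=[0, 0, 0, 0.2, 0, 0, -1, 0, 0, 0, 0.4, 0, 0, -1, 0, 0, 0, 0.4, 0, 0, -1])

```text
time: 17.45
tool_pos: [0.4909, -0.2948, 0.1621]
tool_rot: [2.741, 1.57, 2.745]
contact_force: [0.4, -0.0, -2.9]
opening: 0.0238
```

Request:
jog_arm(plan=[0, 0, 0, 0.2, 0, 0, -1, 0, 0, 0, 0.3, 0, 0, -1, 0, 0, 0, 0.3, 0, 0, -1])

```text
time: 17.75
tool_pos: [0.4909, -0.2948, 0.1591]
tool_rot: [2.607, 1.57, 2.61]
contact_force: [0.2, 0.6, -1.0]
opening: 0.0239
```

Request:
jog_arm(plan=[0, 0, 0, 0.2, 0, 0, -1, 0, 0, 0, 0.3, 0, 0, -1, 0, 0, 0, 0.3, 0, 0, -1])

```text
time: 18.05
tool_pos: [0.4909, -0.2948, 0.1561]
tool_rot: [2.673, 1.57, 2.676]
contact_force: [-0.5, 0.1, -1.4]
opening: 0.0239
```

Request:
jog_arm(plan=[0, 0, 0, 0.2, 0, 0, -1, 0, 0, 0, 0.3, 0, 0, -1, 0, 0, 0, 0.3, 0, 0, -1])

```text
time: 18.35
tool_pos: [0.4909, -0.2948, 0.1531]
tool_rot: [2.692, 1.57, 2.695]
contact_force: [-0.4, 0.6, -1.5]
opening: 0.0237
```

Request:
jog_arm(plan=[0, 0, 0, 0.1, 0, 0, -1, 0, 0, 0, 0.2, 0, 0, -1, 0, 0, 0, 0.2, 0, 0, -1])

```text
time: 18.65
tool_pos: [0.4909, -0.2948, 0.1512]
tool_rot: [2.779, 1.571, 2.782]
contact_force: [0.6, -0.2, -1.7]
opening: 0.0238
```

Request:
jog_arm(plan=[0, 0, 0, 0.1, 0, 0, -1, 0, 0, 0, 0.1, 0, 0, -1])

```text
time: 18.85
tool_pos: [0.491, -0.2949, 0.1502]
tool_rot: [-3.117, 1.571, -3.114]
contact_force: [0.4, 0.3, -1.0]
opening: 0.0239
```

Request:
jog_arm(plan=[0, 0, 0, 0.1, 0, 0, -1, 0, 0, 0, 0.1, 0, 0, -1])

```text
time: 19.05
tool_pos: [0.4909, -0.2948, 0.1492]
tool_rot: [2.972, 1.571, 2.975]
contact_force: [0.7, -0.5, -2.1]
opening: 0.024
```

```bash
python3 - <<'E'
from h import *
o,Rm=tool();print(o["time"],o["contact_force"].round(2),o["torque"].round(3),o["tool_pos"],o["qpos"].round(3))
c=cam("scene"); crop(c,240,190,340,290,6,"pics/g8.png")
for i in range(3):
    cams.read_camera("top"); o=observe(); print(o["torque"].round(3),o["contact_force"].round(2))
E
```

```text
19.05 [ 0.67 -0.45 -2.07] [-0.048 -0.073  0.02 ] [ 0.49093604 -0.29484183  0.14921184] [-0.675  0.498  1.502 -0.     1.142 -0.678]
[-0.039 -0.115 -0.029] [-0.69  0.04 -1.53]
[-0.045 -0.09  -0.038] [-0.08  0.02 -1.74]
[ 0.086 -0.109 -0.019] [ 0.79  0.38 -2.77]
```

View pics/g8.png

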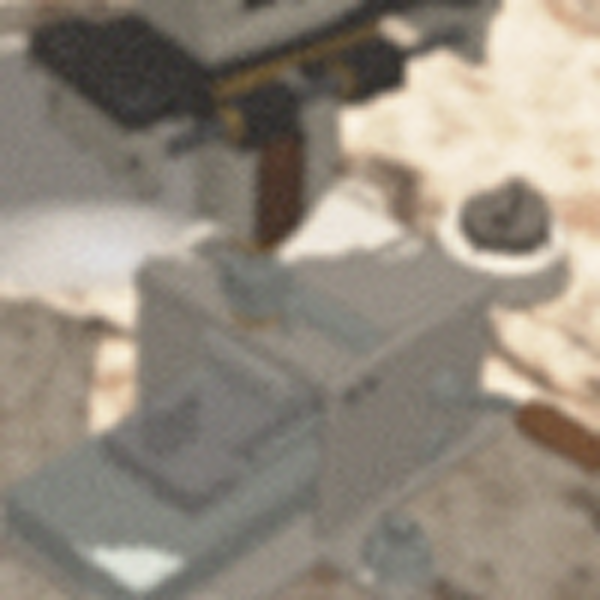

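Request:
jog_arm(plan=[3, 0, 0, 0, 0, 0, -1, 6, 0, 0, 0.0, 0, 0, -1, 6, 0, 0, 0, 0, 0, -1])

```text
time: 19.55
tool_pos: [0.4908, -0.295, 0.1494]
tool_rot: [-2.496, 1.57, -2.598]
contact_force: [-0.9, -0.1, -1.2]
opening: 0.0237
```

```bash
cat > tq.py <<'E'
from h import *
import sys
T=[];F=[];J=[]
for i in range(int(sys.argv[1])):
    cams.read_camera("top"); o=observe(); T.append(o["torque"]);F.append(o["contact_force"]);J.append(o["joint_efforts"])
_,Rm=tool()
print("t",round(o["time"],2),"yaw",np.degrees(np.arctan2(Rm[1,2],Rm[0,2])).round(2),"q1-q6",np.degrees(o["qpos"][0]-o["qpos"][5]).round(2),"pos",o["tool_pos"].round(4))
print("Tz",np.mean(T,0).round(4),"sd",np.std(T,0).round(3),"F",np.mean(F,0).round(2),"J6",np.mean(J,0)[5].round(4),np.std(J,0)[5].round(4))
E
python3 tq.py 4
```

```text
t 19.75 yaw -5.77 q1-q6 -5.78 pos [ 0.4909 -0.2949  0.1494]
Tz [-0.1016  0.1087  0.0008] sd [0.015 0.015 0.059] F [-0.7  -0.73 -1.1 ] J6 0.0809 0.0916
```

```bash
python3 - <<'E'
from h import *
for i in range(5):
    cams.read_camera("top"); o=observe(); print(round(o["time"],3),o["joint_efforts"].round(3)[[0,5]],o["torque"][2].round(3),o["qvel"][[0,5]].round(3),np.degrees(o["qpos"][0]-o["qpos"][5]).round(3))
E
```

```text
19.8 [ 0.582 -0.001] -0.014 [-0.     0.005] -5.785
19.85 [0.618 0.   ] -0.007 [-0.001  0.003] -5.794
19.9 [0.649 0.002] -0.001 [-0.001  0.002] -5.804
19.95 [0.681 0.005] -0.0 [-0.001  0.002] -5.809
20.0 [0.71  0.007] -0.04 [-0.     0.001] -5.813
```

Request:
jog_arm(plan=[2, 0, 0, 0, 0, 0, -1, 4, 0, 0, 0.02, 0, 0, -1])

```text
time: 20.2
tool_pos: [0.4907, -0.2951, 0.1492]
tool_rot: [-2.341, 1.57, -2.513]
contact_force: [-3.0, -0.7, 0.3]
opening: 0.0238
```

```bash
cat > s.py <<'E'
from h import *
import sys
for i in range(int(sys.argv[1])):
    cams.read_camera("top"); o=observe(); print(round(o["time"],2),"J6",o["joint_efforts"][5].round(3),"Tz",o["torque"][2].round(3),"Fz",o["contact_force"][2].round(1),"v",o["qvel"][5].round(4),"yaw",np.degrees(o["qpos"][0]-o["qpos"][5]).round(3))
E
python3 s.py 4
```

```text
20.25 J6 -0.114 Tz 0.031 Fz 0.7 v -0.0703 yaw -10.009
20.3 J6 0.396 Tz 0.007 Fz -1.0 v -0.0326 yaw -9.85
20.35 J6 0.179 Tz 0.057 Fz -0.2 v -0.0099 yaw -9.791
20.4 J6 0.073 Tz -0.059 Fz 0.4 v 0.0003 yaw -9.782
```

Request:
jog_arm(plan=[3, 0, 0, 0.02, 0, 0, -1, 6, 0, 0, 0.03, 0, 0, -1, 9, 0, 0, 0.05, 0, 0, -1, 12, 0, 0, 0.07, 0, 0, -1, 15, 0, 0, 0.08, 0, 0, -1, 18, 0, 0, 0.1, 0, 0, -1, 21, 0, 0, 0.12, 0, 0, -1])

```text
time: 21.1
tool_pos: [0.4901, -0.295, 0.1481]
tool_rot: [-2.567, 1.569, -3.106]
contact_force: [-6.0, -1.9, 2.4]
opening: 0.0236
```

```bash
python3 s.py 10
```

```text
21.15 J6 -0.055 Tz 0.022 Fz 2.0 v -0.094 yaw -31.081
21.2 J6 0.538 Tz -0.002 Fz 1.4 v -0.0406 yaw -30.877
21.25 J6 0.211 Tz 0.052 Fz 2.1 v -0.0118 yaw -30.812
21.3 J6 0.096 Tz 0.111 Fz 1.4 v -0.0042 yaw -30.8
21.35 J6 0.069 Tz 0.04 Fz 1.3 v 0.0 yaw -30.798
21.4 J6 0.063 Tz 0.125 Fz 1.7 v -0.0002 yaw -30.794
21.45 J6 0.062 Tz 0.052 Fz 1.9 v -0.0008 yaw -30.791
21.5 J6 0.062 Tz 0.076 Fz 2.0 v -0.0006 yaw -30.794
21.55 J6 0.062 Tz 0.053 Fz 2.4 v 0.001 yaw -30.791
21.6 J6 0.062 Tz 0.05 Fz 2.1 v -0.0015 yaw -30.792
```

Request:
jog_arm(plan=[1.5, 0, 0, 0, -0.03, -0.02, -1, 2.5, 0, 0, 0, -0.06, -0.04, -1, 3.2, 0, 0, 0, -0.06, -0.04, -1, 3.7, 0, 0, 0, -0.06, -0.04, -1, 3.9, 0, 0, 0, -0.06, -0.04, -1, 4, 0, 0, 0, -0.06, -0.04, -1])

```text
time: 22.2
tool_pos: [0.49, -0.295, 0.1478]
tool_rot: [-2.935, 1.57, 2.74]
contact_force: [-5.7, 0.3, 1.6]
opening: 0.0237
```

```bash
python3 s.py 6; python3 tq.py 1
```

```text
22.25 J6 0.083 Tz 0.071 Fz 0.6 v -0.0029 yaw -34.831
22.3 J6 0.098 Tz 0.102 Fz 2.0 v -0.0036 yaw -34.823
22.35 J6 0.086 Tz 0.05 Fz 1.0 v -0.0007 yaw -34.823
22.4 J6 0.082 Tz 0.088 Fz 1.0 v 0.0016 yaw -34.822
22.45 J6 0.081 Tz 0.068 Fz 0.9 v 0.0002 yaw -34.82
22.5 J6 0.081 Tz 0.07 Fz 1.1 v -0.0017 yaw -34.823
t 22.55 yaw -34.82 q1-q6 -34.82 pos [ 0.49   -0.295   0.1478]
Tz [0.0176 1.0744 0.0447] sd [0. 0. 0.] F [-5.21 -0.24  2.18] J6 0.0812 0.0
```

Request:
jog_arm(plan=[1.5, 0, 0, 0, -0.03, -0.04, -1, 2.5, 0, 0, 0, -0.06, -0.08, -1, 3.2, 0, 0, 0.02, -0.06, -0.08, -1, 3.7, 0, 0, 0.02, -0.06, -0.08, -1, 3.9, 0, 0, 0.02, -0.06, -0.08, -1, 4, 0, 0, 0.02, -0.06, -0.08, -1])

```text
time: 23.15
tool_pos: [0.4895, -0.295, 0.1477]
tool_rot: [1.308, 1.57, 0.631]
contact_force: [-0.6, 1.4, -0.8]
opening: 0.024
```

```bash
python3 tq.py 4
```

```text
t 23.35 yaw -38.82 q1-q6 -38.81 pos [ 0.4895 -0.295   0.1477]
Tz [0.3255 0.2303 0.1185] sd [0.025 0.046 0.02 ] F [-1.25  1.86 -1.05] J6 0.0909 0.0081
```

Request:
jog_arm(plan=[1.5, 0, 0, 0, 0, 0, -1, 2.5, 0, 0, 0.01, 0, 0, -1, 3.2, 0, 0, 0.02, 0, 0, -1, 3.7, 0, 0, 0.02, 0, 0, -1, 3.9, 0, 0, 0.02, 0, 0, -1, 4, 0, 0, 0.02, 0, 0, -1])

```text
time: 23.95
tool_pos: [0.4894, -0.2951, 0.1475]
tool_rot: [2.258, 1.571, 1.51]
contact_force: [-0.5, 2.7, -1.5]
opening: 0.0236
```

```bash
python3 tq.py 5
```

```text
t 24.2 yaw -42.82 q1-q6 -42.81 pos [ 0.4893 -0.2951  0.1475]
Tz [0.6789 0.1278 0.0543] sd [0.057 0.024 0.032] F [-0.66  3.4  -1.45] J6 0.0917 0.0076
```

Request:
jog_arm(plan=[1.5, 0, 0, 0, 0, 0, -1, 2.5, 0, 0, 0.01, 0, 0, -1, 3.2, 0, 0, 0.02, 0, 0, -1, 3.7, 0, 0, 0.02, 0, 0, -1, 3.9, 0, 0, 0.02, 0, 0, -1, 4, 0, 0, 0.02, 0, 0, -1])

```text
time: 24.8
tool_pos: [0.4893, -0.295, 0.1473]
tool_rot: [3.035, 1.57, 2.217]
contact_force: [-0.5, 4.1, -1.8]
opening: 0.0236
```

```bash
python3 tq.py 5
```

```text
t 25.05 yaw -46.82 q1-q6 -46.82 pos [ 0.4893 -0.2951  0.1473]
Tz [1.0001 0.2365 0.0906] sd [0.026 0.017 0.033] F [-1.14  4.82 -1.58] J6 0.0964 0.0076
```

```bash
sed -i 's/"J6",np.mean(J,0)\[5\].round(4),np.std(J,0)\[5\].round(4)/"J6s",np.array(J)[:,5].round(4)/' tq.py; python3 tq.py 1
```

```text
t 25.1 yaw -46.82 q1-q6 -46.82 pos [ 0.4893 -0.2951  0.1473]
Tz [1.0691 0.2312 0.077 ] sd [0. 0. 0.] F [-1.41  5.22 -0.78] J6s [0.0887]
```

Request:
jog_arm(plan=[1.5, 0, 0, 0, 0.04, -0.04, -1, 2.5, 0, 0, 0.01, 0.05, -0.06, -1, 3.2, 0, 0, 0.02, 0.05, -0.06, -1, 3.7, 0, 0, 0.02, 0.05, -0.06, -1, 3.9, 0, 0, 0.02, 0.05, -0.06, -1, 4, 0, 0, 0.02, 0.05, -0.06, -1])

```text
time: 25.7
tool_pos: [0.4892, -0.2947, 0.1471]
tool_rot: [-0.812, 1.57, -1.699]
contact_force: [-1.7, 1.6, -3.9]
opening: 0.0241
```

```bash
python3 tq.py 4
```

```text
t 25.9 yaw -50.82 q1-q6 -50.83 pos [ 0.4893 -0.2947  0.1471]
Tz [0.179  0.3665 0.0833] sd [0.045 0.02  0.025] F [-1.46  1.43 -3.53] J6s [0.0933 0.1119 0.0987 0.0925]
```

Request:
jog_arm(plan=[1.5, 0, 0, 0, 0, 0, -1, 2.5, 0, 0, 0.01, 0, 0, -1, 3.2, 0, 0, 0.02, 0, 0, -1, 3.7, 0, 0, 0.02, 0, 0, -1, 3.9, 0, 0, 0.02, 0, 0, -1, 4, 0, 0, 0.02, 0, 0, -1])

```text
time: 26.5
tool_pos: [0.4892, -0.2946, 0.1469]
tool_rot: [-1.229, 1.571, -2.186]
contact_force: [-2.4, -0.4, -5.1]
opening: 0.0239
```

```bash
python3 tq.py 4
```

```text
t 26.7 yaw -54.82 q1-q6 -54.83 pos [ 0.4892 -0.2945  0.1469]
Tz [-0.0621  0.4991  0.0975] sd [0.024 0.016 0.025] F [-2.62 -0.52 -3.59] J6s [0.0945 0.1132 0.095  0.0886]
```

Request:
jog_arm(plan=[1.5, 0, 0, 0, 0, 0, -1, 2.5, 0, 0, 0.01, 0, 0, -1, 3.2, 0, 0, 0.02, 0, 0, -1, 3.7, 0, 0, 0.02, 0, 0, -1, 3.9, 0, 0, 0.02, 0, 0, -1, 4, 0, 0, 0.02, 0, 0, -1])

```text
time: 27.3
tool_pos: [0.4892, -0.2944, 0.1467]
tool_rot: [-2.11, 1.571, -3.137]
contact_force: [-3.0, -0.2, -4.1]
opening: 0.0238
```

```bash
python3 tq.py 4
```

```text
t 27.5 yaw -58.82 q1-q6 -58.82 pos [ 0.4892 -0.2944  0.1467]
Tz [-0.0803  0.7045  0.1055] sd [0.02  0.046 0.021] F [-3.17 -0.15 -4.28] J6s [0.0953 0.1141 0.1011 0.0952]
```

Request:
jog_arm(plan=[1.5, 0, 0, 0, 0, 0, -1, 2.5, 0, 0, 0.01, 0, 0, -1, 3.2, 0, 0, 0.02, 0, 0, -1, 3.7, 0, 0, 0.02, 0, 0, -1, 3.9, 0, 0, 0.02, 0, 0, -1, 4, 0, 0, 0.02, 0, 0, -1])

```text
time: 28.1
tool_pos: [0.4892, -0.2944, 0.1465]
tool_rot: [-2.589, 1.571, 2.597]
contact_force: [-4.9, 1.1, -4.5]
opening: 0.024
```

```bash
python3 tq.py 4
```

```text
t 28.3 yaw -62.82 q1-q6 -62.82 pos [ 0.4892 -0.2943  0.1465]
Tz [0.0939 0.8836 0.1071] sd [0.022 0.016 0.015] F [-4.52  0.73 -3.62] J6s [0.1041 0.123  0.1101 0.1042]
```

Request:
jog_arm(plan=[0.7, 0, 0, 0, -0.04, -0.02, -1, 1.3, 0, 0, 0, -0.06, -0.03, -1, 1.7, 0, 0, 0, -0.06, -0.03, -1, 1.9, 0, 0, 0.01, -0.06, -0.03, -1, 2, 0, 0, 0.01, -0.06, -0.03, -1])

```text
time: 28.8
tool_pos: [0.4889, -0.2943, 0.1464]
tool_rot: [1.083, 1.57, -0.049]
contact_force: [-0.6, 1.7, -6.0]
opening: 0.0236
```

```bash
python3 tq.py 5
```

```text
t 29.05 yaw -64.83 q1-q6 -64.82 pos [ 0.4889 -0.2944  0.1465]
Tz [0.3152 0.1009 0.1161] sd [0.035 0.051 0.007] F [-0.12  1.28 -5.58] J6s [0.1098 0.1285 0.1156 0.1096 0.1074]
```

Request:
jog_arm(plan=[0.7, 0, 0, 0, 0, 0, -1, 1.3, 0, 0, 0, 0, 0, -1, 1.7, 0, 0, 0, 0, 0, -1, 1.9, 0, 0, 0, 0, 0, -1, 2, 0, 0, 0, 0, 0, -1])

```text
time: 29.55
tool_pos: [0.4888, -0.2943, 0.1464]
tool_rot: [1.507, 1.57, 0.34]
contact_force: [1.2, 2.9, -6.6]
opening: 0.0239
```

```bash
python3 tq.py 5
```

```text
t 29.8 yaw -66.82 q1-q6 -66.82 pos [ 0.4887 -0.2944  0.1464]
Tz [ 0.5104 -0.2461  0.1207] sd [0.037 0.043 0.016] F [ 1.21  2.99 -7.08] J6s [0.1199 0.1391 0.1261 0.12   0.1145]
```

J6 torque rose from a 0.089 baseline to 0.120 N·m, about 10 N at 0.003 N·m/N. It tracked the turn angle from about −57°, so the bar is nipping. I'll back off within the socket play and lift.

Request:
jog_arm(plan=[-2, 0, 0, 0, 0, 0, -1, -4, 0, 0, 0, 0.02, -0.02, -1, -6, 0, 0, 0, 0.03, -0.03, -1, -7, 0, 0, 0, 0.03, -0.03, -1, -7, 0, 0, 0, 0.03, -0.03, -1])

```text
time: 30.3
tool_pos: [0.489, -0.2947, 0.1472]
tool_rot: [0.121, 1.569, -0.923]
contact_force: [0.5, 0.1, -0.9]
opening: 0.0239
```

```bash
python3 tq.py 2
```

```text
t 30.4 yaw -59.87 q1-q6 -59.88 pos [ 0.489  -0.2946  0.147 ]
Tz [0.096  0.048  0.0048] sd [0.061 0.023 0.014] F [-0.72  1.23 -1.35] J6s [-0.0739 -0.0174]
```

Request:
jog_arm(plan=[0, 0, 0, -0.3, 0, 0, -1, 0, 0, 0, -0.7, 0, 0, -1, 0, 0, 0, -1.2, 0, 0, -1, 0, 0, 0, -2.2, 0, 0, -1, 0, 0, 0, -4, 0, 0, -1, 0, 0, 0, -4.2, 0, 0, -1])

```text
time: 31.0
tool_pos: [0.4899, -0.2949, 0.1913]
tool_rot: [0.354, 1.566, -0.69]
contact_force: [0.2, -0.4, -1.8]
opening: 0.0242
```

```bash
python3 tq.py 1; python3 - <<'E'
from h import *
c=cam("wrist");np.save("pics/cw11.npy",c,allow_pickle=True); crop(c,130,100,370,280,3.3,"pics/h1.png")
togo([.5050,-.3817,.188],down(np.radians(9.1)))
E
```

```text
t 31.05 yaw -59.82 q1-q6 -59.83 pos [ 0.4896 -0.2947  0.1904]
Tz [-0.0812  0.0046 -0.0076] sd [0. 0. 0.] F [-0.19  0.44 -1.96] J6s [0.0004]
t 31.1 pos [ 0.4891 -0.2943  0.1892] F [ 0.5 -0.  -1.6] op 0.0238
shift cm [ 0.13 -3.01  8.36] turn deg [-6.893e+01  1.100e-01  3.000e-02]
```

View pics/h1.png

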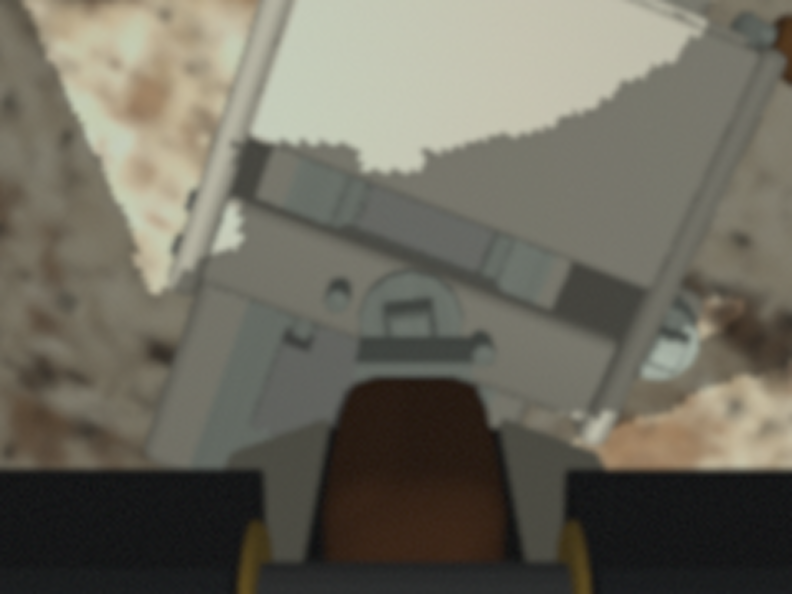

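Request:
jog_arm(plan=[-8, 0, 0, 0, -0.3, 1, -1, -16, 0, 0, 0, -1, 3, -1, -24, 0, 0, 0, -2, 6, -1, -32, 0, 0, 0, -3, 8.3, -1, -40, 0, 0, 0, -3, 8.3, -1, -48, 0, 0, 0, -3, 8.3, -1, -56, 0, 0, 0, -3, 8.3, -1, -64, 0, 0, 0, -3, 8.3, -1, -69, 0, 0, 0, -3, 8.3, -1, -69, 0, 0, 0, -3, 8.3, -1])

```text
time: 32.1
tool_pos: [0.5042, -0.3806, 0.1874]
tool_rot: [2.264, 1.569, 2.425]
contact_force: [-0.8, -0.6, -0.8]
opening: 0.0239
```

```bash
python3 - <<'E'
from h import *
c=cam("wrist"); c=cam("wrist"); np.save("pics/cw12.npy",c,allow_pickle=True); crop(c,100,60,420,300,2.4,"pics/h2.png")
for i in range(3):
  cams.read_camera("top"); togo([.5050,-.3818,.188],down(np.radians(9.17)))
P=lambda u,v,z:onz(c,u/2.4+100,v/2.4+60,z)[:2]
print(observe()["qpos"].round(3))
E
```

```text
t 32.25 pos [ 0.5044 -0.3807  0.1879] F [-0.9 -0.8 -1.4] op 0.0234
shift cm [-0.01 -0.11  0.04] turn deg [-0.12 -0.03 -0.03]
t 32.3 pos [ 0.5045 -0.3808  0.1881] F [-0.4 -0.4 -1. ] op 0.0238
shift cm [ 0.01 -0.11  0.03] turn deg [-0.1  -0.02 -0.02]
t 32.35 pos [ 0.5045 -0.3808  0.1882] F [ 0.5  0.  -1.7] op 0.024
shift cm [ 0.02 -0.1   0.03] turn deg [-0.07 -0.01 -0.01]
[-0.768  0.569  1.263 -0.     1.31  -0.926]
```

View pics/h2.png

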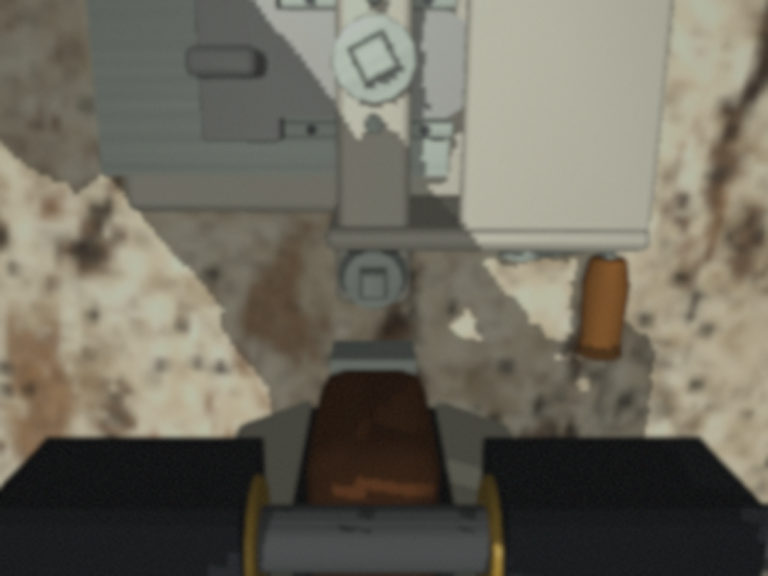

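Request:
jog_arm(plan=[0, 0, 0, 0, -0.11, 0.04, -1, 0, 0, 0, 4, -0.11, 0.04, -1, 0, 0, 0, 8, -0.11, 0.04, -1, 0, 0, 0, 10, -0.11, 0.04, -1, 0, 0, 0, 10, -0.11, 0.04, -1, 0, 0, 0, 10, -0.11, 0.04, -1])

```text
time: 32.95
tool_pos: [0.5055, -0.3823, 0.0891]
tool_rot: [-1.021, 1.57, -0.862]
contact_force: [-0.1, 0.1, -0.6]
opening: 0.024
```

```bash
python3 - <<'E'
from h import *
for i in range(2):
  cams.read_camera("top"); togo([.5050,-.3818,.068],down(np.radians(9.17)))
c=cam("wrist"); crop(c,100,60,420,300,2.4,"pics/h3.png")
E
```

```text
t 33.0 pos [ 0.506  -0.3827  0.09  ] F [ 0.2 -0.4 -0.3] op 0.0238
shift cm [ 2.2   0.11 -0.09] turn deg [-0.    0.09  0.13]
t 33.05 pos [ 0.5061 -0.3828  0.0905] F [-0.3  0.1 -1.6] op 0.0243
shift cm [ 2.24  0.12 -0.1 ] turn deg [0.   0.12 0.17]
```

View pics/h3.png

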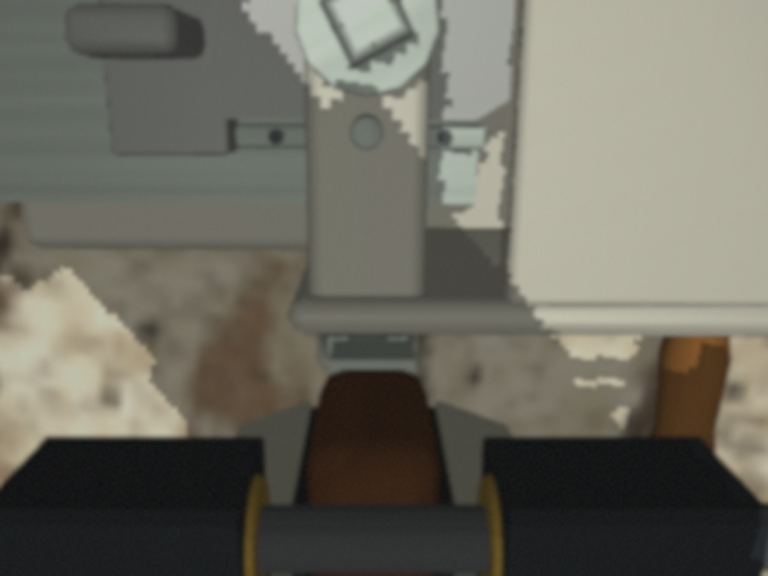

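Request:
jog_arm(plan=[0, 0, 0, 0, 0, 0, -1, 0, 0, 0, 0, 0, 0, -1, 0, 0, 0, 0, 0, 0, -1])

```text
time: 33.4
tool_pos: [0.5053, -0.3821, 0.089]
tool_rot: [-0.973, 1.57, -0.813]
contact_force: [-1.1, 0.1, -1.9]
opening: 0.0237
```

```bash
python3 - <<'E'
from h import *
togo([.5050,-.3818,.068],down(np.radians(9.17)))
E
```

```text
t 33.4 pos [ 0.5053 -0.3821  0.089 ] F [-1.1  0.1 -1.9] op 0.0237
shift cm [ 2.1   0.03 -0.02] turn deg [0.   0.03 0.04]
```

Request:
jog_arm(plan=[0, 0, 0, 0.4, 0.02, -0.02, -1, 0, 0, 0, 0.8, 0.02, -0.02, -1, 0, 0, 0, 1.1, 0.02, -0.02, -1, 0, 0, 0, 1.2, 0.02, -0.02, -1, 0, 0, 0, 1.2, 0.02, -0.02, -1])

```text
time: 33.9
tool_pos: [0.5048, -0.3816, 0.076]
tool_rot: [2.306, 1.57, 2.466]
contact_force: [0.1, 0.6, -1.8]
opening: 0.0238
```

Request:
jog_arm(plan=[0, 0, 0, 0.2, 0, 0, -1, 0, 0, 0, 0.4, 0, 0, -1, 0, 0, 0, 0.4, 0, 0, -1])

```text
time: 34.2
tool_pos: [0.5048, -0.3816, 0.0721]
tool_rot: [2.36, 1.57, 2.52]
contact_force: [0.4, 0.2, -1.2]
opening: 0.024
```

Request:
jog_arm(plan=[0, 0, 0, 0.2, 0, 0, -1, 0, 0, 0, 0.4, 0, 0, -1, 0, 0, 0, 0.4, 0, 0, -1])

```text
time: 34.5
tool_pos: [0.5049, -0.3817, 0.0682]
tool_rot: [2.7, 1.571, 2.86]
contact_force: [-0.9, 0.7, -1.5]
opening: 0.024
```

Request:
jog_arm(plan=[0, 0, 0, 0.1, 0, 0, -1, 0, 0, 0, 0.1, 0, 0, -1])

```text
time: 34.7
tool_pos: [0.5049, -0.3818, 0.0681]
tool_rot: [-1.218, 1.57, -1.058]
contact_force: [-0.9, 1.0, 4.4]
opening: 0.0236
```

Request:
jog_arm(plan=[0, 0, 0, 0.1, 0, 0, -1, 0, 0, 0, 0.1, 0, 0, -1])

```text
time: 34.9
tool_pos: [0.505, -0.3818, 0.068]
tool_rot: [-1.114, 1.57, -0.954]
contact_force: [-2.5, 2.1, 9.5]
opening: 0.0239
```

Seated on the post flange. I'll relax the push, open and lift.

Request:
jog_arm(plan=[0, 0, 0, -0.15, 0, 0, -1, 0, 0, 0, -0.15, 0, 0, -0.4, 0, 0, 0, -0.15, 0, 0, 0, 0, 0, 0, -0.15, 0, 0, 0, 0, 0, 0, -2, 0, 0, 0, 0, 0, 0, -6, 0, 0, 0, 0, 0, 0, -10, 0, 0, 0, 0, 0, 0, -12, 0, 0, 0, 0, 0, 0, -12, 0, 0, 0])

```text
time: 35.8
tool_pos: [0.5062, -0.383, 0.1902]
tool_rot: [-0.93, 1.564, -0.77]
contact_force: [-0.6, -0.7, 0.3]
opening: 0.046
```

```bash
python3 - <<'E'
from h import *
y=np.radians(9.1);X=np.array([np.cos(y),np.sin(y)])
print("tab grip tcp nominal (.4405,-.3010,.0616)")
togo([.4405,-.3010,.19],down(np.radians(9.1-90)))
c=cam("wrist"); crop(c,100,40,420,280,2.4,"pics/i1.png")
E
```

```text
tab grip tcp nominal (.4405,-.3010,.0616)
t 35.8 pos [ 0.5062 -0.383   0.1902] F [-0.6 -0.7  0.3] op 0.046
shift cm [-0.06  9.14 -5.18] turn deg [9.008e+01 4.600e-01 7.000e-02]
```

View pics/i1.png

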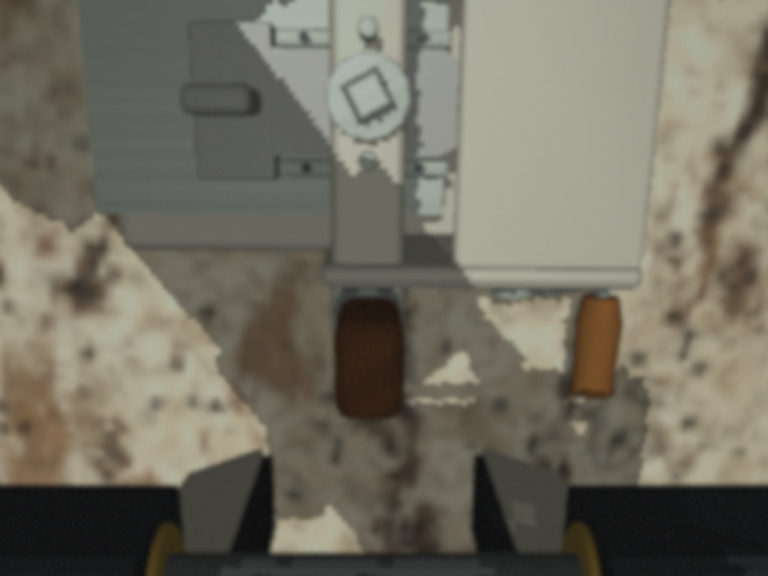

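The driver is upright on its post at (370,355). Next, back to the tab.

Request:
jog_arm(plan=[8, 0, 0, 0, 2, -1, 0, 16, 0, 0, 0, 5, -3, 0, 24, 0, 0, 0, 8, -4.5, 0, 32, 0, 0, 0, 9.1, -5.2, 0, 40, 0, 0, 0, 9.1, -5.2, 0, 48, 0, 0, 0, 9.1, -5.2, 0, 56, 0, 0, 0, 9.1, -5.2, 0, 64, 0, 0, 0, 9.1, -5.2, 0, 72, 0, 0, 0, 9.1, -5.2, 0, 80, 0, 0, 0, 9.1, -5.2, 0])

```text
time: 36.85
tool_pos: [0.4383, -0.2995, 0.1843]
tool_rot: [-2.617, 1.567, 2.424]
contact_force: [-0.2, 0.1, 0.1]
opening: 0.046
```

Request:
jog_arm(plan=[8, 0, 0, 2, 0, 0, 0, 10, 0, 0, 5, 0, 0, 0, 10, 0, 0, 7, 0, 0, 0, 10, 0, 0, 7, 0, 0, 0, 10, 0, 0, 7, 0, 0, 0])

```text
time: 37.35
tool_pos: [0.4386, -0.2998, 0.1156]
tool_rot: [-2.447, 1.568, 2.425]
contact_force: [0.9, -1.4, -0.1]
opening: 0.0457
```

```bash
python3 - <<'E'
from h import *
cams.read_camera("top");c=cam("wrist"); crop(c,120,60,400,280,2.8,"pics/i2.png")
np.save("pics/cw13.npy",c,allow_pickle=True)
togo([.4405,-.3010,.0625],down(np.radians(9.1-90)))
E
```

```text
t 37.45 pos [ 0.4394 -0.3005  0.1171] F [ 0.2  0.4 -0.5] op 0.0455
shift cm [5.46 0.09 0.06] turn deg [ 0.08  0.06 -0.04]
```

View pics/i2.png

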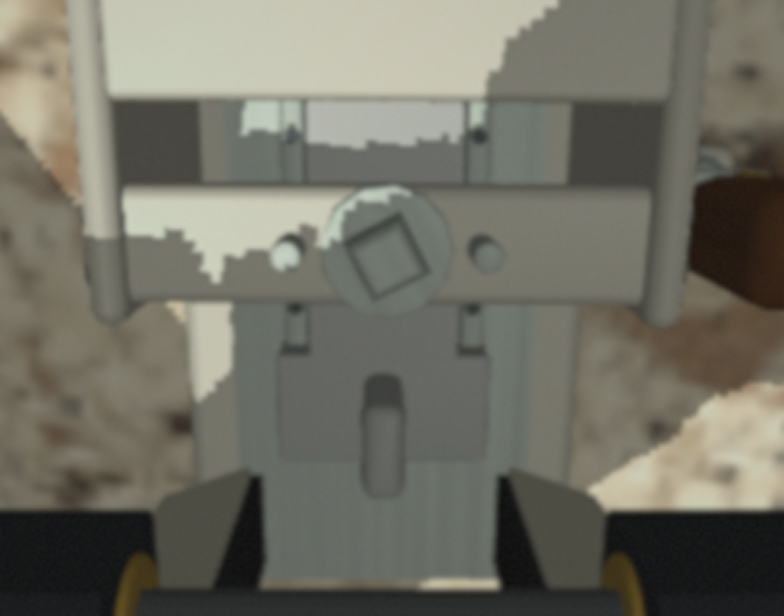

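Request:
jog_arm(plan=[0, 0, 0, 2, 0.05, 0.05, 0, 0, 0, 0, 4, 0.05, 0.05, 0, 0, 0, 0, 5.2, 0.05, 0.05, -0.3, 0, 0, 0, 5.4, 0.05, 0.05, -0.6, 0, 0, 0, 5.4, 0.05, 0.05, -0.7, 0, 0, 0, 5.4, 0.05, 0.05, -0.7], newtons=30)

```text
time: 38.05
tool_pos: [0.4402, -0.3011, 0.0634]
tool_rot: [0.622, 1.569, -0.789]
contact_force: [-0.3, 0.3, 0.3]
opening: 0.0187
```

```bash
python3 - <<'E'
from h import *
c=cam("wrist"); crop(c,120,110,400,330,2.8,"pics/i3.png")
togo([.4405,-.3010,.0625],down(np.radians(9.1-90)))
E
```

```text
t 38.1 pos [ 0.4402 -0.3011  0.0634] F [-0.7 -0.1 -0.3] op 0.0162
shift cm [ 0.09  0.04 -0.  ] turn deg [ 0.08  0.09 -0.07]
```

View pics/i3.png

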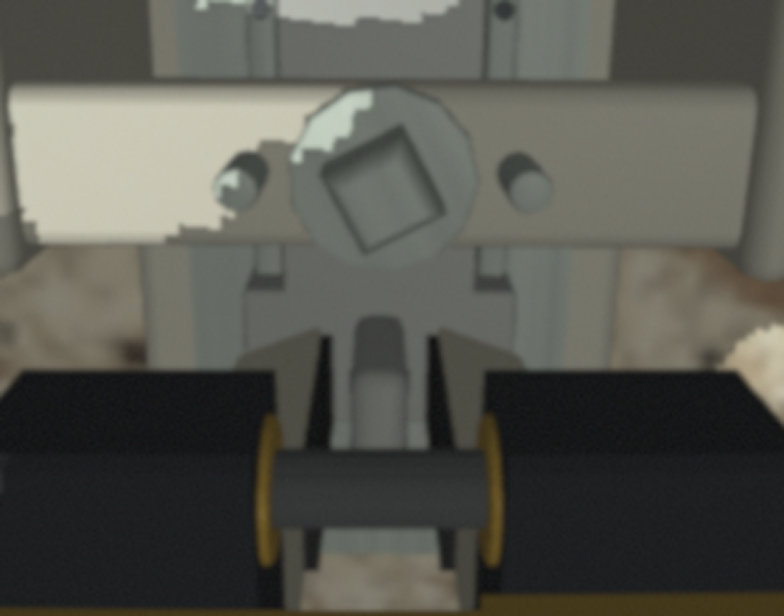

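Request:
jog_arm(plan=[0, 0, 0, 0, 0, 0, -1, 0, 0, 0, 0, 0, 0, -1, 0, 0, 0, 0, 0, 0, -1, 0, 0, 0, 0, 0, 0, -1, 0, 0, 0, 0, 0, 0, -1], newtons=35)

```text
time: 38.6
tool_pos: [0.44, -0.301, 0.0632]
tool_rot: [0.632, 1.569, -0.779]
contact_force: [-0.9, -0.2, 5.2]
opening: 0.0097
```

Request:
jog_arm(plan=[0, 0, 0, 0, -0.1, 0, -1, 0, 0, 0, 0, -0.2, 0, -1, 0, 0, 0, 0, -0.3, 0, -1, 0, 0, 0, 0, -0.4, 0, -1])

```text
time: 39.0
tool_pos: [0.4382, -0.3017, 0.0632]
tool_rot: [1.043, 1.565, -0.368]
contact_force: [9.5, 1.5, 2.1]
opening: 0.0098
```

```bash
python3 - <<'E'
from h import *
for i in range(3):
  o,_=tool();print(o["contact_force"].round(2),o["torque"].round(2),o["tool_pos"].round(4),o["opening"]);cams.read_camera("top")
E
```

```text
[9.53 1.46 2.13] [ 0.38 -1.41  0.05] [ 0.4382 -0.3017  0.0632] 0.009753185743302464
[8.25 1.22 1.43] [ 0.39 -1.27 -0.08] [ 0.438  -0.3017  0.0632] 0.009501253180716445
[8.62 2.71 1.81] [ 0.35 -1.24 -0.  ] [ 0.438  -0.3017  0.0632] 0.00984950152706801
```

The drag is about 9 N, which is in range. Keep drawing, to about 16 mm in total.

Request:
jog_arm(plan=[0, 0, 0, 0, -0.2, 0, -1, 0, 0, 0, 0, -0.4, 0, -1, 0, 0, 0, 0, -0.6, 0, -1, 0, 0, 0, 0, -0.8, 0, -1, 0, 0, 0, 0, -1, 0, -1, 0, 0, 0, 0, -1.1, 0, -1])

```text
time: 39.75
tool_pos: [0.4271, -0.3036, 0.0633]
tool_rot: [0.985, 1.565, -0.426]
contact_force: [8.6, 1.3, 2.7]
opening: 0.0097
```

```bash
python3 - <<'E'
from h import *
for i in range(3):
  o,_=tool();print(o["contact_force"].round(2),o["tool_pos"].round(4),np.linalg.norm(o["tool_pos"][:2]-[.4403,-.301]));cams.read_camera("top")
E
```

```text
[8.59 1.34 2.69] [ 0.4271 -0.3036  0.0633] 0.013455673705525773
[8.91 1.51 2.68] [ 0.4269 -0.3036  0.0632] 0.013624363970794792
[7.79 0.52 2.96] [ 0.427  -0.3036  0.0632] 0.013593894151883947
```

Request:
jog_arm(plan=[0, 0, 0, 0, -0.15, 0, -1, 0, 0, 0, 0, -0.25, 0, -1, 0, 0, 0, 0, -0.25, 0, -1, 0, 0, 0, 0, -0.15, 0, -0.9, 0, 0, 0, 0, -0.15, 0, -0.5, 0, 0, 0, 0, -0.15, 0, 0, 0, 0, 0, 0, -0.15, 0, 0])

```text
time: 40.6
tool_pos: [0.4228, -0.3029, 0.062]
tool_rot: [-2.375, 1.569, 2.497]
contact_force: [-1.2, -0.9, 0.1]
opening: 0.0294
```

```bash
python3 - <<'E'
from h import *
o,_=tool();print(o["contact_force"].round(2),o["tool_pos"].round(4),o["opening"])
c=cam("wrist"); crop(c,120,110,400,330,2.8,"pics/j1.png")
E
```

```text
[-1.19 -0.95  0.08] [ 0.4228 -0.3029  0.062 ] 0.02939233025216383
```

View pics/j1.png

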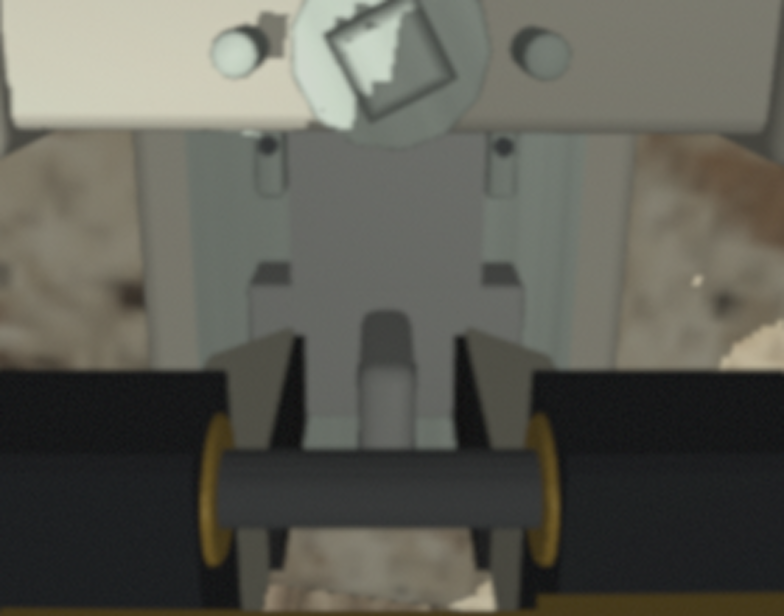

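Released, and the shoulders now stand off the guide ends. Lift clear and measure the gap.

Request:
jog_arm(plan=[0, 0, 0, 0, 0, 0, 0, 0, 0, 0, -2, 0, 0, 0, 0, 0, 0, -6, 0, 0, 0, 0, 0, 0, -10, 0, 0, 0, 0, 0, 0, -14, 0, 0, 0, 0, 0, 0, -14, 0, 0, 0, 0, 0, 0, -14, 0, 0, 0])

```text
time: 41.35
tool_pos: [0.4234, -0.3033, 0.2029]
tool_rot: [0.598, 1.569, -0.813]
contact_force: [-0.2, 0.1, -0.2]
opening: 0.0462
```

```bash
python3 - <<'E'
from h import *
o,_=tool();print(o["contact_force"].round(2),o["tool_pos"].round(4),o["opening"])
c=cam("wrist"); np.save("pics/cw14.npy",c,allow_pickle=True); crop(c,130,40,410,240,2.8,"pics/j2.png")
c=cam("scene"); crop(c,210,180,380,330,4.4,"pics/j3.png")
E
```

```text
[-0.17  0.1  -0.16] [ 0.4234 -0.3033  0.2029] 0.04617228899427277
```

View pics/j2.png

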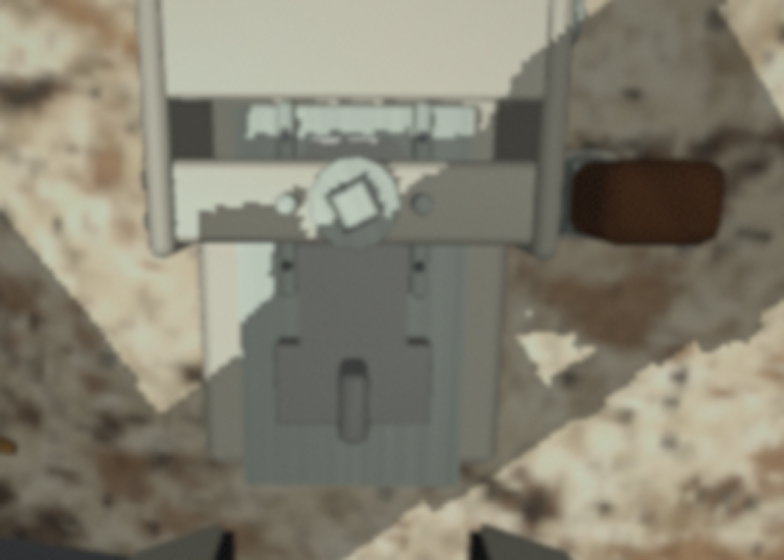

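View pics/j3.png

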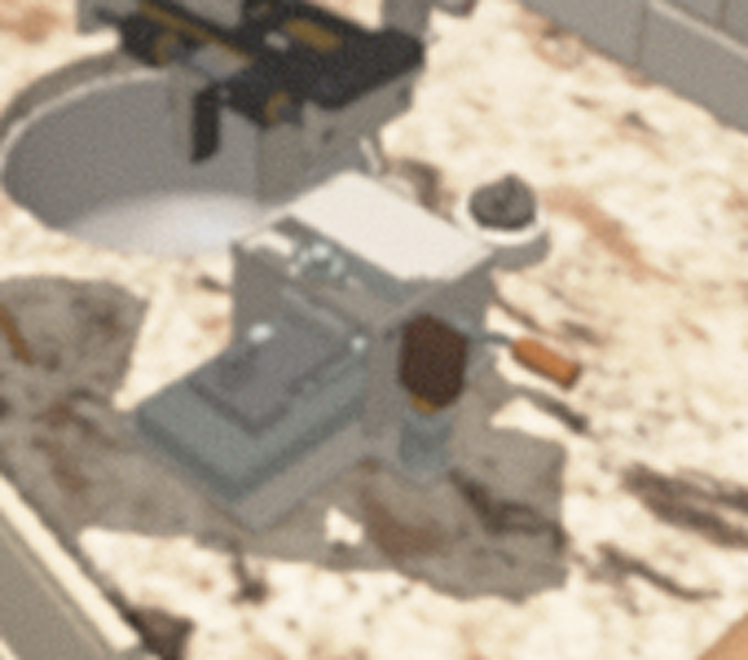

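```bash
python3 - <<'E'
from h import *
c=np.load("pics/cw14.npy",allow_pickle=True).item()
P=lambda u,v,z:onz(c,u/2.8+130,v/2.8+40,z)[:2]
sh=(P(276,345,.056)+P(431,345,.056))/2; g=(P(286,295,.048)+P(419,295,.048))/2
print("gap mm",np.linalg.norm(g-sh)*1e3,"head w",np.linalg.norm(P(276,345,.056)-P(431,345,.056)))
print(robot.hand_in())
E
```

```text
gap mm 16.59086006424848 head w 0.05501144696667599
the job is handed in; nothing more can be done
None
```

The job is done and handed in at about 41 s of the 72 s. The block is lightly nipped under the gate, drawn back about 16 mm, for you to feel.

- **Block in:** I carried it by its tab to the feed bed and slid it under the gate. It stopped firmly, and the picture showed both shoulders against the guide ends.
- **Gate:** I turned the screw clockwise with the driver, in small steps. The turning torque held at about 0.089 N·m, then rose steadily from about −57° of driver angle. I stopped at 0.120 N·m, which works out to about 10 N on the block.
- **Driver:** It went back on its post. I felt it touch the flange, and the pictures show it upright there.
- **Draw back:** The pull was a steady 8.7 N or so, inside your 3–18 N range; that includes the block's own friction on the bed. The last picture puts the shoulders 16.6 mm from the guides, and the arm's own travel agrees at about 16 mm.

No check failed. The touch point is the least certain figure: side forces of a few newtons on the socket, which I corrected as I went, blurred the torque readings slightly. The measured drag supports it.

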